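# Load the hub warmer under its hot lid

### The job

The round hub warmer is hot: using only the lid lifter from its stand (never touch the lid with the gripper), hook the lid by its loop, lift it off level and set it gently on the clay slab. Then mount every hub core that stands on the bench on a spindle inside the warmer, one per spindle, wide flange down and fully home. Finally put the lid back with the lifter so that it closes the warmer flush, hang the lifter upright in its stand again, and knock over neither the glass jar nor the oil can.

Things in the scene. Friction and masses are not known exactly. Their poses are not given: they have to be found in the camera images.
- warmer: fixed round grey pot, 196 mm outside diameter, 92 mm high, 168 mm inside diameter, inner floor 30 mm above the bench, with four upright steel spindles on the floor and a small blue control box (36 x 70 x 60 mm) on its -x side. Origin: centre of its underside, on the bench; z up.
- warmer_rim (a point): centre of the warmer's mouth, level with the top of the rim, 92 mm above the bench.
- spindle0 (a point): foot of a spindle, on its axis, on the warmer's inner floor (30 mm above the bench). The spindle is 12 mm in diameter and 36 mm tall, its top 7 mm tapering to 5 mm; spindles stand 42 mm from the pot's centre. z up along the spindle.
- spindle1 (a point): foot of a spindle, on its axis, on the warmer's inner floor (30 mm above the bench). The spindle is 12 mm in diameter and 36 mm tall, its top 7 mm tapering to 5 mm; spindles stand 42 mm from the pot's centre. z up along the spindle.
- spindle2 (a point): foot of a spindle, on its axis, on the warmer's inner floor (30 mm above the bench). The spindle is 12 mm in diameter and 36 mm tall, its top 7 mm tapering to 5 mm; spindles stand 42 mm from the pot's centre. z up along the spindle.
- spindle3 (a point): foot of a spindle, on its axis, on the warmer's inner floor (30 mm above the bench). The spindle is 12 mm in diameter and 36 mm tall, its top 7 mm tapering to 5 mm; spindles stand 42 mm from the pot's centre. z up along the spindle.
- slab: fixed terracotta slab 180 x 180 x 20 mm on the bench, the rest for the hot lid. Origin: centre of its underside.
- lid: loose hot steel lid, about 0.45 kg: a disc 188 mm in diameter, 7 mm thick, over a tapered plug (140 to 154 mm, 10 mm deep) that enters the warmer's mouth; a square loop of 8 mm bar on top. Origin: centre of the plug's underside, 82 mm above the bench when the disc rests on the warmer's rim, 20 mm when it lies on the slab; z up.
- lid_bar (a point): middle of the loop's level bar, on the bar's axis, 67 mm above the lid's origin and 50 mm above the disc's top. The bar lies along the lid's y axis between legs at y = +-40 mm; the loop is open to either x side for the hook.
- lifter: loose lid lifter, 0.25 kg, upright (z up): wooden grip block on top, 10 mm shaft bent back to x = -18 mm, and a 24 mm wide hook reaching to +x: a shallow V open upward, lowest point 12 mm below the origin, lip at x = 14 to 19 mm with its top 7 mm above it. Origin: the hook's seat, where the bar's axis lies when the lid hangs in the V, straight below the grip.
- lifter_grip (a point): the point to grip: on the axis of the wooden block (26 mm in x, 28 mm in y, 60 mm tall), 122 mm above the lifter's origin, 23 mm below the block's top; the fingers close along the lifter's y on 28 mm.
- lifter_neck (a point): centre of the grip block's underside, 85 mm above the lifter's origin; it rests on the stand's fork. Below it the 10 mm shaft runs straight down for 17 mm before it bends.
- stand: fixed dark steel stand for the lifter: base plate 110 x 90 x 10 mm, a post at x = 38 to 52 mm carrying two level prongs, a fork open towards -x. The lifter hangs in it with its hook towards the stand's +x; to take it, raise it over 8 mm and draw it out 60 mm towards the stand's -x. Origin: on the bench below the fork's seat.
- fork (a point): the seat in the fork, where lifter_neck rests: midway between the prongs, level with their top, 135 mm above the bench. Prongs run from x = -18 to +48 mm, 12 mm wide, 8 mm thick, 18 mm apart inside.
- core0: loose spool-shaped aluminium hub core, 80 g, 46 mm tall: wide flange 36 mm diameter (8 mm thick) below, waist 22 mm, narrow flange 28 mm (the top 12 mm), with a 15 mm hole right through along z. Stands upright on the bench; may be absent. Origin: centre of its underside (the wide flange); when fully home it coincides with a spindle's foot. Grip the top flange from above.
- core1: loose spool-shaped aluminium hub core, 80 g, 46 mm tall: wide flange 36 mm diameter (8 mm thick) below, waist 22 mm, narrow flange 28 mm (the top 12 mm), with a 15 mm hole right through along z. Stands upright on the bench; may be absent. Origin: centre of its underside (the wide flange); when fully home it coincides with a spindle's foot. Grip the top flange from above.
- core2: loose spool-shaped aluminium hub core, 80 g, 46 mm tall: wide flange 36 mm diameter (8 mm thick) below, waist 22 mm, narrow flange 28 mm (the top 12 mm), with a 15 mm hole right through along z. Stands upright on the bench; may be absent. Origin: centre of its underside (the wide flange); when fully home it coincides with a spindle's foot. Grip the top flange from above.
- core3: loose spool-shaped aluminium hub core, 80 g, 46 mm tall: wide flange 36 mm diameter (8 mm thick) below, waist 22 mm, narrow flange 28 mm (the top 12 mm), with a 15 mm hole right through along z. Stands upright on the bench; may be absent. Origin: centre of its underside (the wide flange); when fully home it coincides with a spindle's foot. Grip the top flange from above.
- jar: loose glass jar, 66 mm diameter, 75 mm high, with a brush standing in it. Leave it alone. Origin: centre of its underside.
- oil_can: loose grey can, 60 mm diameter, 120 mm high. Leave it alone. Origin: centre of its underside.
Things that resemble listed ones, but are neither listed nor needed, are in the scene too. Leave any green look-alike of the lid alone. What is shaped like the core1 but brown is not meant.

How it is judged:
By the outcome, as a careful person would: the job done as asked, in the order asked, and still so for the second after the job is handed in, with the robot touching nothing.
Of core0, core1, core2, core3 only 2 to 4 are there at a start; the rules pass over those that are not, and their reading is None.
At some moment in a run one of core0, core1, core2, core3 may be knocked a few centimetres aside while the robot is not near it.
It also fails if it takes over 210 s, if anything falls off the work surface, if the arm or the gripper's body presses on something with over 40 N, if the wrist force passes 120 N, or if a joint passes its speed limit or range.

### The arm

A 6-joint arm with a two-finger parallel gripper is mounted at the origin on the work surface. World frame = base frame: x ahead of the robot, y to its left, z up, the work surface at z = 0. Lengths are in m, angles in rad, forces in N, time in s.
With the tool pointing down it reaches from about 0.425 to 0.95 m from the base axis. Payload 3.5 kg.
Tool frame: the origin (TCP) lies midway between the tips of the shut fingers; the grasp point (between the pads) lies 19 mm behind it; z points along the fingers, y is the line along which they close (so a half turn about z gives the same grasp; the last joint's range is limited). The gripper opens to 85 mm and grips with 20 to 120 N. Pads are 22 mm wide; open, the fingers measure 114 mm over their backs; the gripper's body (76 mm by 85 mm) begins 54 mm behind the grasp point. The pads swing forward as they close: fully open they stand 13 mm farther back than shut.
Start: joints at [-0.15, 0.286, 1.577, -0, 1.279, -0.15], TCP at [0.675, 0, 0.231] pointing down, gripper open.
Joint ranges: [-2.77, 2.77], [-0.9, 2.22], [0.21, 2.48], [-1.53, 4.67], [0.24, 2.81], [-2.84, 2.84]. Speed limits (rad/s): [2.79, 2.79, 3.14, 3.14, 3.14, 3.14].

### API

Orientations are given as a unit quaternion [x, y, z, w].
In Python, from plant import ctrl gives the robot as it stands.
- The arm moves only by the tool send_rows, never from a script. Its argument "series" is a list that holds one entry, the list of rows, each a list of 7 numbers: the shift along the tool's x, y, z in cm, then the turn, a rotation vector about the tool's x, y, z in rad, then the opening, from -1 (shut) to 1 (fully open). In form: [[[x, y, z, rx, ry, rz, jaw], ...]]. A call has 1 to 10 rows; each row shifts and turns the commanded pose from where the row before left it, along the tool's axes as they then stand; what a row does not reach is not made up. A row lasts 1/8 s, in which the tool goes at most 62.5 mm and 10.7 degrees, less where a joint would pass 70% of its speed; a pose out of reach is approached as far as the arm can. A call is refused whole if a number of a shift passes 6.25 or a number of a turn 0.188, either way. A call with a gripper value outside its range is refused whole. The fingers move at their own pace and stop on an object; "force" is the grip in N (left out, the last holds). Time passes only in rows, so rows that do not move let the fingers close. It gives the time, the measured TCP pose, the force, the opening and the grip force at its end, in the units of the state.
- ctrl.get_state(): the state, without advancing time (a new reading comes with each control period).
- ctrl.read_camera(name): name is "scene" or "side" or "wrist"; returns a dict with "img" (480x640x3 uint8, red, green, blue), "fx", "fy", "cx", "cy" (pixels), "k1" (the pictures are not rectified: a ray, as slopes to the right and down, at radius r is drawn at 1 + k1 r^2 times it, then the intrinsics apply), "R" (3x3) and "t" (3): a world point X has camera coordinates R X + t; the wrist camera has in their place "hand_eye" (4x4, takes a point from camera to tool coordinates, whose origin is the TCP and whose axes are the flange's). Camera axes: x right, y down, z forward; pixel columns grow to the right and rows downward; lengths in m; the calibration is good to about 2 mm. A picture is of the moment at which its call begins: read the wrist's pose just before it. There is no depth.
- ctrl.sign_off(): hands the job in; it is judged then, once.
The state is a dict: "time": time; "qpos": joint angles; "dq": joint speeds; "joint_efforts": joint torques, N m; "eef_pos": TCP position; "tcp_rot": TCP orientation; "contact_force": force on the tool from outside, world axes, zero at the start; "wrist_torque": the same for the moment, N m; "opening": opening from 0.0 (shut) to 1.0 (fully open); "finger_force": force on a finger pad.
Only numpy, scipy, OpenCV 4.12 (cv2) and the standard library are available. Lean on these libraries where they do the work, as an engineer would, in place of code of your own. Each camera call takes 0.05 s, during which the arm holds its last target. There are 200 camera calls.

## Working session

There is one attempt and no reset: what is moved stays moved. The work goes in short steps, Python scripts to look and compute and a tool call to move; the robot and the scene stay as the last step left them, time stands still between calls to the robot, and variables do not carry over. Pictures are saved under pics/ and viewed, at most 14 in all, crops included, and the job is handed in when it is done.

Besides the shell and the picture viewer there is one more tool, called after ">>>" by a JSON object that holds its "name" and its "arguments", one argument or row to a line. send_rows: Moves the arm, as the interface text tells. Its arguments: {"type":"object","properties":{"series":{"type":"array"},"force":{"type":"number"}},"required":["series"]}

```bash
ls; mkdir -p pics; cat > h.py <<'E'
import numpy as np, cv2, pickle
from plant import ctrl
from scipy.spatial.transform import Rotation as Rn
def grab(name,fn):
    s=ctrl.get_state(); c=ctrl.read_camera(name); c['s']={k:s[k] for k in('eef_pos','tcp_rot')}
    if 'hand_eye' in c:
        T=np.eye(4);T[:3,:3]=Rn.from_quat(s['tcp_rot']).as_matrix();T[:3,3]=s['eef_pos']
        M=np.linalg.inv(T@np.array(c['hand_eye'])); c['R'],c['t']=M[:3,:3],M[:3,3]
    c['R']=np.array(c['R']);c['t']=np.array(c['t'])
    cv2.imwrite('pics/%s.png'%fn,c['img'][:,:,::-1]); pickle.dump(c,open('pics/%s.pkl'%fn,'wb')); return c
def load(fn): return pickle.load(open('pics/%s.pkl'%fn,'rb'))
def proj(c,X):
    p=np.atleast_2d(X)@c['R'].T+c['t']; q=p[:,:2]/p[:,2:]; q=q*(1+c['k1']*(q**2).sum(1,keepdims=True))
    return q*[c['fx'],c['fy']]+[c['cx'],c['cy']]
def atz(c,u,v,z):
    q0=np.array([(u-c['cx'])/c['fx'],(v-c['cy'])/c['fy']]); q=q0.copy()
    for _ in range(30): q=q0/(1+c['k1']*(q@q))
    d=c['R'].T@np.array([q[0],q[1],1]); o=-c['R'].T@c['t']
    return o+d*(z-o[2])/d[2]
def crop(fn,u0,v0,u1,v1,out,k=3):
    im=cv2.imread('pics/%s.png'%fn)[v0:v1,u0:u1]; cv2.imwrite('pics/%s.png'%out,cv2.resize(im,None,fx=k,fy=k,interpolation=cv2.INTER_CUBIC))
E
python3 - <<'E'
from h import *
for n in('scene','side','wrist'):
    c=grab(n,n+'0'); print(n,-c['R'].T@c['t'],c['R'][2],c['fx'],c['k1'])
print(np.array(c['hand_eye']).round(4)); print(ctrl.get_state())
E
```

```text
pics
scene [ 1.04134409 -0.69571942  0.89603451] [-0.48810918  0.55770365 -0.6713539 ] 456.5462856577595 -0.09079377627678291
side [0.01136353 0.91728261 0.97401258] [ 0.34518664 -0.7180204  -0.60439465] 464.6172172873203 -0.009267248512200104
wrist [0.67430084 0.06801723 0.37377383] [-0.00334194 -0.26865924 -0.96322949] 338.5320588193797 -0.009211407478137344
[[ 1.000e-04 -9.631e-01 -2.690e-01  6.790e-02]
 [ 1.000e+00  4.000e-04 -1.300e-03 -4.000e-04]
 [ 1.300e-03 -2.690e-01  9.631e-01 -1.437e-01]
 [ 0.000e+00  0.000e+00  0.000e+00  1.000e+00]]
{'time': 0.15, 'qpos': array([-1.49992474e-01,  2.86994504e-01,  1.57784722e+00, -2.08600970e-05,
        1.27859434e+00, -1.50002506e-01]), 'dq': array([ 0.00149841, -0.00209383, -0.00513804, -0.00071066, -0.00012726,
        0.00221467]), 'joint_efforts': array([ 7.91554030e-04, -4.06602967e+01, -2.93140125e+01, -8.94972595e-05,
        3.96185191e-03, -2.97825103e-06]), 'eef_pos': array([6.74487321e-01, 1.07116265e-04, 2.30239848e-01]), 'tcp_rot': array([ 7.07100803e-01,  7.07112159e-01, -5.55070871e-04, -7.35896707e-04]), 'contact_force': array([ 0.09638466, -0.73053218,  0.2273041 ]), 'wrist_torque': array([-0.01334519, -0.00812647,  0.00212598]), 'finger_force': 0.0, 'opening': 0.9991057210902652}
```

View pics/scene0.png

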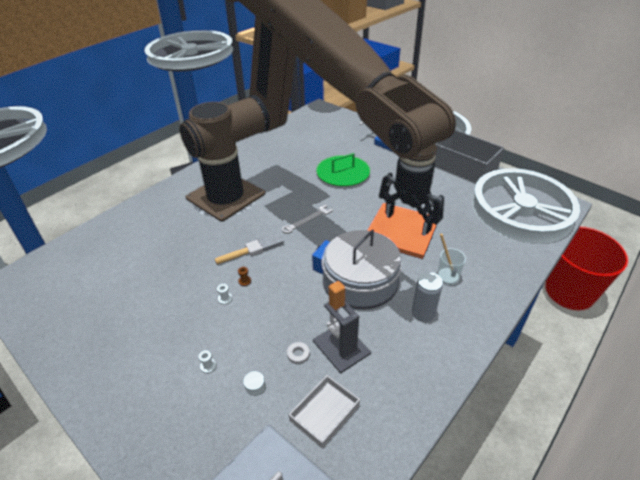

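View pics/side0.png

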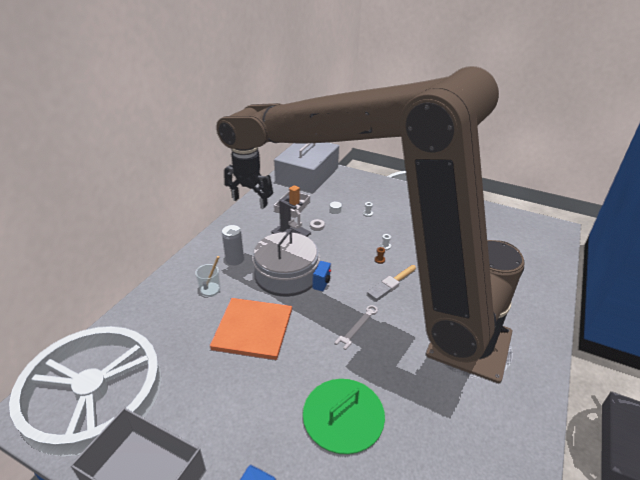

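```bash
python3 - <<'E'
from h import *
S=load('scene0');D=load('side0')
for n,u,v,z in [('coreA',224,293,.023),('coreB',207,361,.023),('brown',244,276,.023),('jar',450,277,0),('can',426,297,.06),('disc',254,382,.02),('ring',298,352,.005)]: print(n,atz(S,u,v,z).round(3))
for n,u,v,z in [('coreA',387,241,.023),('coreB',368,208,.023),('can',233,245,.06),('slab1',231,300,.02),('slab2',292,308,.02),('slab3',276,357,.02),('slab4',211,350,.02)]: print('side',n,atz(D,u,v,z).round(3))
crop('scene0',290,215,470,375,'c1',4); crop('side0',190,170,350,310,'c2',4)
E
```

```text
coreA [ 0.341 -0.289  0.023]
coreB [ 0.467 -0.446  0.023]
brown [ 0.336 -0.216  0.023]
jar [0.746 0.15  0.   ]
can [ 0.753 -0.002  0.06 ]
disc [ 0.584 -0.412  0.02 ]
ring [ 0.597 -0.288  0.005]
side coreA [ 0.335 -0.291  0.023]
side coreB [ 0.465 -0.448  0.023]
side can [ 0.749 -0.001  0.06 ]
side slab1 [0.642 0.172 0.02 ]
side slab2 [0.471 0.12  0.02 ]
side slab3 [0.425 0.287 0.02 ]
side slab4 [0.584 0.344 0.02 ]
```

View pics/c1.png

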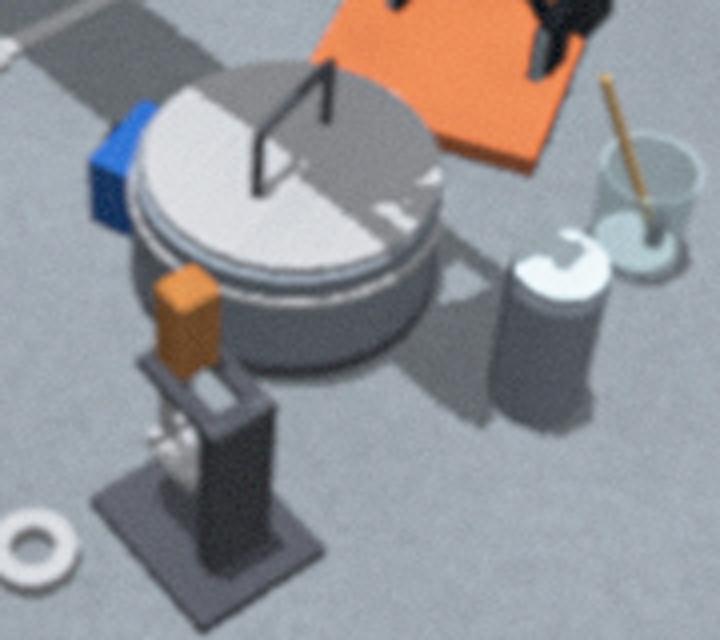

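View pics/c2.png

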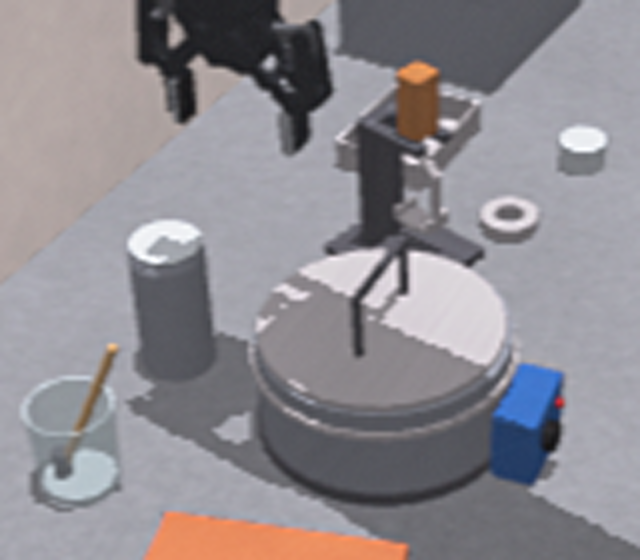

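>>> {"name": "send_rows", "arguments": {
  "series": [
    [[-2.5, -1.9, -3.75, 0, 0, 0, 1], [-2.5, -1.9, -3.75, 0, 0, 0, 1], [-2.5, -1.9, -3.75, 0, 0, 0, 1], [-2.5, -1.9, -3.75, 0, 0, 0, 1], [0, 0, 0, 0, 0, 0, 1], [0, 0, 0, 0, 0, 0, 1]]
  ]
}}

```text
time: 0.9
eef_pos: [0.5988, -0.0998, 0.3802]
tcp_rot: [0.707, 0.707, -0.0, -0.001]
contact_force: [0.4, -0.2, -0.8]
opening: 0.999
finger_force: 0.0
```

```bash
python3 - <<'E'
from h import *
c=grab('wrist','w1'); print(c['s'],ctrl.get_state()['dq'].round(3)); grab('scene','s1');grab('side','d1')
cv2.imwrite('pics/w1b.png',cv2.resize(cv2.imread('pics/w1.png'),(800,600),interpolation=cv2.INTER_CUBIC))
E
```

```text
{'eef_pos': array([ 0.59878193, -0.09975993,  0.38023804]), 'tcp_rot': array([ 7.07188191e-01,  7.07024994e-01, -1.45127081e-04, -7.06539895e-04])} [ 0.008  0.013  0.009 -0.003  0.001 -0.003]
```

View pics/w1b.png

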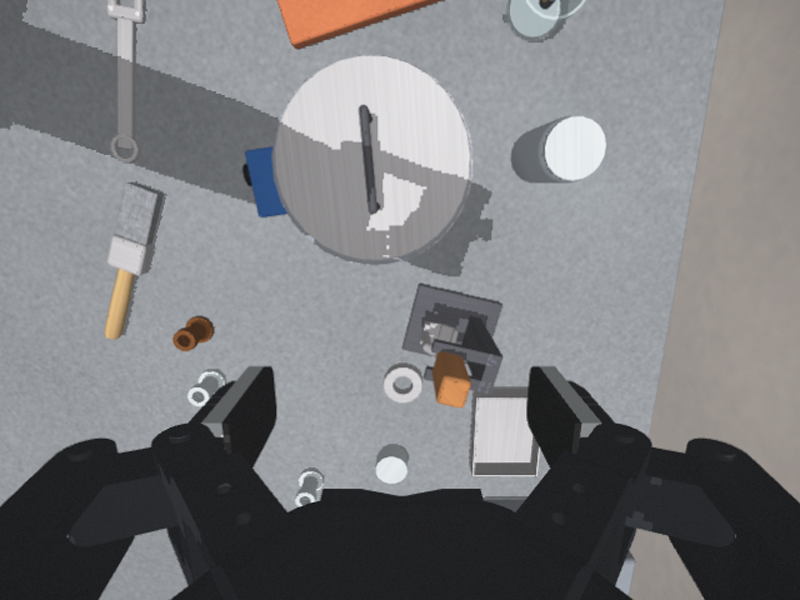

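```bash
python3 - <<'E'
from h import *
crop('w1',310,215,420,335,'c3',5)
W=load('w1')
for n,u,v,z in [('barN',364,110,.149),('barS',374,208,.149),('circ',372,158,.096),('can',575,148,.12)]: print(n,atz(W,u/1.25,v/1.25,z).round(4))
S=load('scene0');D=load('side0')
for n,u,v in [('barS',262,132),('barN',330,66)]: print(n,atz(S,290+u/4,215+v/4,.149).round(4))
for n,u,v in [('barN',358,297),('barS',402,243)]: print(n,atz(D,190+u/4,170+v/4,.149).round(4))
for n,u,v in [('griptop',186,280)]: print(n,atz(S,290+u/4,215+v/4,.195).round(4))
print(atz(D,190+418/4,170+72/4,.195).round(4))
E
```

```text
barN [0.5673 0.025  0.149 ]
barS [ 0.5741 -0.0537  0.149 ]
circ [ 0.5696 -0.0096  0.096 ]
can [ 0.7545 -0.0022  0.12  ]
barS [ 0.5739 -0.0514  0.149 ]
barN [0.5696 0.023  0.149 ]
barN [0.5618 0.0249 0.149 ]
barS [ 0.5652 -0.0463  0.149 ]
griptop [ 0.6408 -0.2042  0.195 ]
[ 0.6342 -0.1993  0.195 ]
```

View pics/c3.png

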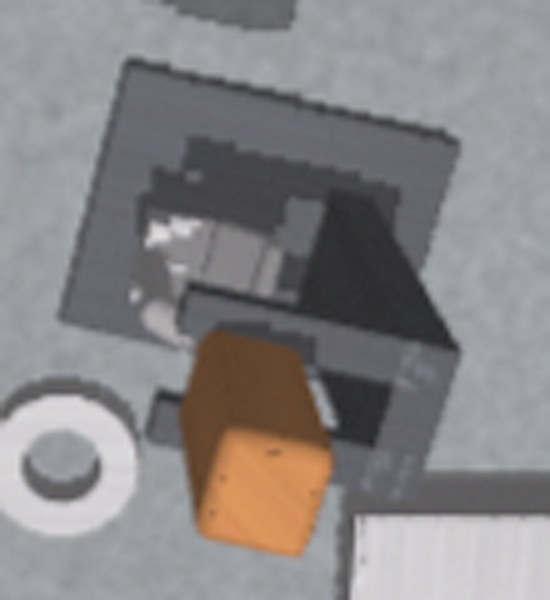

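```bash
python3 - <<'E'
from h import *
W=load('w1'); f=lambda u,v,z: atz(W,310+u/5,215+v/5,z)
P={}
for n,u,v,z in [('bNW',126,62,.01),('bNE',460,145,.01),('bSW',62,320,.01),('fNW',183,290,.135),('fNE',460,350,.135),('fSE',415,500,.135),('fSW',150,435,.127),('g1',225,428,.195),('g2',330,445,.195),('g3',300,553,.195),('g4',200,525,.195)]:
    P[n]=f(u,v,z); print(n,P[n].round(4))
d=lambda a,b:(np.degrees(np.arctan2(*(P[b]-P[a])[1::-1])).round(1),np.linalg.norm(P[b]-P[a]).round(4))
print(d('bNW','bNE'),d('bSW','bNW'),d('fNW','fNE'),d('fSE','fNE'),d('g1','g2'),d('g4','g3'),d('g3','g2'),d('g4','g1'))
print('grip',sum(P[g] for g in('g1','g2','g3','g4'))/4)
y=np.radians(-14);ex=np.array([np.cos(y),np.sin(y),0]);ey=np.array([-ex[1],ex[0],0])
print('fork',P['fNW']+.018*ex-.021*ey, P['fNE']-.052*ex-.021*ey,P['fSE']-.052*ex+.021*ey)
E
```

```text
bNW [ 0.6197 -0.1549  0.01  ]
bNE [ 0.7256 -0.1818  0.01  ]
bSW [ 0.5998 -0.2413  0.01  ]
fNW [ 0.6292 -0.1825  0.135 ]
fNE [ 0.6981 -0.1983  0.135 ]
fSE [ 0.6893 -0.2394  0.135 ]
fSW [ 0.6221 -0.2253  0.127 ]
g1 [ 0.634  -0.1905  0.195 ]
g2 [ 0.6565 -0.1945  0.195 ]
g3 [ 0.6511 -0.2202  0.195 ]
g4 [ 0.6292 -0.2134  0.195 ]
(np.float64(-14.3), np.float64(0.1093)) (np.float64(77.0), np.float64(0.0886)) (np.float64(-12.9), np.float64(0.0708)) (np.float64(78.0), np.float64(0.0421)) (np.float64(-10.0), np.float64(0.0228)) (np.float64(-17.2), np.float64(0.0229)) (np.float64(78.2), np.float64(0.0263)) (np.float64(78.2), np.float64(0.0234))
grip [ 0.64269266 -0.20465707  0.195     ]
fork [ 0.64153656 -0.20718752  0.135     ] [ 0.64257451 -0.20608525  0.135     ] [ 0.6439549  -0.20648638  0.135     ]
```

>>> {"name": "send_rows", "arguments": {
  "series": [
    [[0, 0, 0, 0, 0, 0.18, 1], [0, 0, 0, 0, 0, 0.18, 1], [0, 0, 0, 0, 0, 0.18, 1], [0, 0, 0, 0, 0, 0.18, 1], [0, 0, 0, 0, 0, 0.18, 1], [0, 0, 0, 0, 0, 0.18, 1], [0, 0, 0, 0, 0, 0.18, 1], [0, 0, 0, 0, 0, 0.18, 1], [0, 0, 0, 0, 0, 0.18, 1], [0, 0, 0, 0, 0, 0.18, 1]]
  ]
}}

```text
time: 2.3
eef_pos: [0.599, -0.0992, 0.3795]
tcp_rot: [0.993, -0.117, -0.001, -0.0]
contact_force: [-0.7, 0.4, 0.4]
opening: 1.006
finger_force: 0.0
```

```bash
cat >> h.py <<'E'
def togo(x,y,z=None,tooly=None):
    "shift in tool axes (cm) from measured pose; tooly = wanted heading of tool y, deg"
    s=ctrl.get_state(); M=Rn.from_quat(s['tcp_rot']).as_matrix(); p=np.array(s['eef_pos'])
    d=np.array([x,y,p[2] if z is None else z])-p
    h=np.degrees(np.arctan2(M[1,1],M[0,1]))
    print('t',round(s['time'],2),'pos',p.round(4),'heading tool y',h.round(2),'tilt',M[2].round(3),'shift cm',(M.T@d*100).round(2),'q',s['qpos'].round(2))
    if tooly is not None: print('turn z rad',round(-np.radians((tooly-h+180)%360-180),3))
    return M.T@d*100
E
python3 - <<'E'
from h import *
togo(.6425,-.206,.25,-103)
grab('wrist','w2'); cv2.imwrite('pics/w2b.png',cv2.resize(cv2.imread('pics/w2.png'),(800,600),interpolation=cv2.INTER_CUBIC))
E
```

```text
t 2.3 pos [ 0.599  -0.0992  0.3795] heading tool y -103.41 tilt [-0.003 -0.    -1.   ] shift cm [ 6.74  9.39 12.93] q [-0.33  0.07  1.56  0.    1.52  1.47]
turn z rad -0.007
```

>>> {"name": "send_rows", "arguments": {
  "series": [
    [[1.7, 2.35, 3.2, 0, 0, 0, 1], [1.7, 2.35, 3.2, 0, 0, 0, 1], [1.7, 2.35, 3.2, 0, 0, 0, 1], [1.65, 2.35, 3.3, 0, 0, 0, 1], [0, 0, 0, 0, 0, 0, 1], [0, 0, 0, 0, 0, 0, 1]]
  ]
}}

```text
time: 3.1
eef_pos: [0.6435, -0.2061, 0.2524]
tcp_rot: [0.994, -0.114, -0.0, -0.0]
contact_force: [-0.3, 1.2, 0.6]
opening: 1.002
finger_force: 0.0
```

```bash
python3 - <<'E'
from h import *
togo(.6425,-.206,.153,-103)
grab('wrist','w3'); cv2.imwrite('pics/w3b.png',cv2.resize(cv2.imread('pics/w3.png'),(800,600),interpolation=cv2.INTER_CUBIC))
E
```

```text
t 3.1 pos [ 0.6435 -0.2061  0.2524] heading tool y -103.04 tilt [-0.    -0.001 -1.   ] shift cm [-0.1   0.02  9.94] q [-0.46  0.27  1.55  0.    1.31  1.34]
turn z rad -0.001
```

View pics/w3b.png

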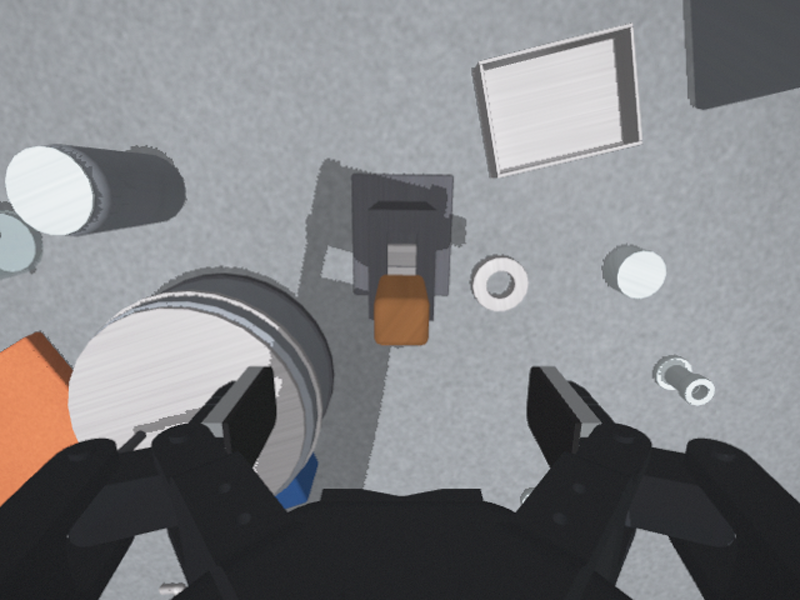

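>>> {"name": "send_rows", "arguments": {
  "series": [
    [[-0.05, 0, 4, 0, 0, 0, 1], [-0.05, 0, 4, 0, 0, 0, 1], [0, 0, 1.9, 0, 0, 0, 1], [0, 0, 0, 0, 0, 0, 1], [0, 0, 0, 0, 0, 0, -1], [0, 0, 0, 0, 0, 0, -1], [0, 0, 0, 0, 0, 0, -1], [0, 0, 0, 0, 0, 0, -1], [0, 0, 0, 0, 0, 0, -1], [0, 0, 0, 0, 0, 0, -1]]
  ],
  "force": 70
}}

```text
time: 4.4
eef_pos: [0.643, -0.2068, 0.1547]
tcp_rot: [0.993, -0.114, 0.001, 0.0]
contact_force: [-1.3, 1.3, 5.7]
opening: 0.314
finger_force: 69.7
```

>>> {"name": "send_rows", "arguments": {
  "series": [
    [[0, 0, -0.8, 0, 0, 0, -1], [0, 0, -1.0, 0, 0, 0, -1], [0, 0, 0, 0, 0, 0, -1], [-2, 0, 0, 0, 0, 0, -1], [-2.5, 0, 0, 0, 0, 0, -1], [-2.5, 0, 0, 0, 0, 0, -1], [-1, 0, -2, 0, 0, 0, -1], [0, 0, -4, 0, 0, 0, -1], [0, 0, -4, 0, 0, 0, -1], [0, 0, -4, 0, 0, 0, -1]]
  ]
}}

```text
time: 5.65
eef_pos: [0.5641, -0.1883, 0.312]
tcp_rot: [0.993, -0.114, -0.0, -0.0]
contact_force: [0.6, -0.3, -2.8]
opening: 0.319
finger_force: 69.0
```

```bash
python3 - <<'E'
from h import *
togo(.51,-.0175,.32,-85.5)
E
```

```text
t 5.65 pos [ 0.5641 -0.1883  0.312 ] heading tool y -103.14 tilt [-0.001 -0.    -1.   ] shift cm [ -9.15 -15.4   -0.79] q [-0.49  0.06  1.69 -0.    1.39  1.31]
turn z rad -0.308
```

>>> {"name": "send_rows", "arguments": {
  "series": [
    [[-2.3, -3.85, -0.2, 0, 0, 0, -1], [-2.3, -3.85, -0.2, 0, 0, 0, -1], [-2.3, -3.85, -0.2, 0, 0, 0, -1], [-2.3, -3.85, -0.2, 0, 0, 0, -1], [0, 0, 0, 0, 0, -0.154, -1], [0, 0, 0, 0, 0, -0.154, -1], [0, 0, 0, 0, 0, 0, -1], [0, 0, 0, 0, 0, 0, -1]]
  ]
}}

```text
time: 6.65
eef_pos: [0.5097, -0.0177, 0.3191]
tcp_rot: [0.999, 0.038, -0.0, -0.0]
contact_force: [0.7, 0.2, -3.6]
opening: 0.321
finger_force: 69.7
```

```bash
python3 - <<'E'
from h import *
togo(.51,-.0175,.2417,-85.5)
grab('wrist','w4');grab('side','d4');grab('scene','s4'); 
a=cv2.resize(cv2.imread('pics/w4.png')[0:300,100:500],(800,600),interpolation=cv2.INTER_CUBIC)
cv2.imwrite('pics/w4b.png',a)
E
```

```text
t 6.65 pos [ 0.5097 -0.0177  0.3191] heading tool y -85.63 tilt [-0. -0. -1.] shift cm [ 0.03 -0.01  7.74] q [-0.23 -0.14  1.87  0.    1.41  1.26]
turn z rad -0.002
```

View pics/w4b.png

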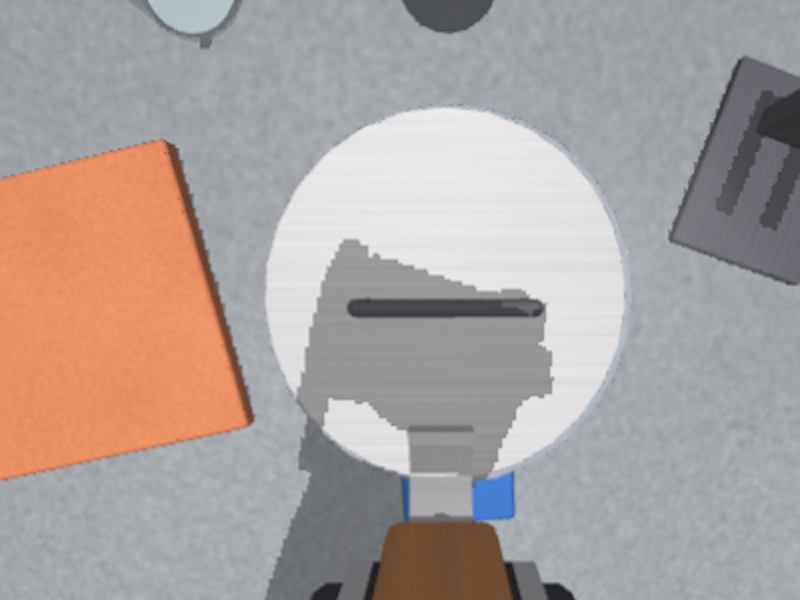

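```bash
python3 - <<'E'
from h import *
W=load('w4'); f=lambda u,v,z: atz(W,100+u/2,v/2,z).round(4)
a,b=f(352,308,.149),f(541,308,.149); print(a,b,(a+b)/2,np.degrees(np.arctan2(*(a-b)[:2])),np.linalg.norm(a-b))
l,r,t=f(266,290,.099),f(627,290,.099),f(446,105,.099)
print(l,r,(l+r)/2,t, np.linalg.norm(l-r), 'centre from top',t-.094*np.array([.997,.078,0]))
print('slab',[f(*p,.02) for p in[(165,140),(252,425)]])
print('hook x lip',f(441,428,.2))
E
```

```text
[0.5662 0.0269 0.149 ] [ 0.5727 -0.0578  0.149 ] [ 0.56945 -0.01545  0.149  ] -4.38835942164585 0.08494904354964804
[0.5702 0.078  0.099 ] [ 0.5845 -0.1084  0.099 ] [ 0.57735 -0.0152   0.099  ] [ 0.6634 -0.0082  0.099 ] 0.1869477199647003 centre from top [ 0.569682 -0.015532  0.099   ]
slab [array([0.6508, 0.1586, 0.02  ]), array([0.4813, 0.1063, 0.02  ])]
hook x lip [ 0.5248 -0.0164  0.2   ]
```

>>> {"name": "send_rows", "arguments": {
  "series": [
    [[0, 0.2, 3, 0, 0, 0, -1], [0, 0, 3, 0, 0, 0, -1], [0, 0, 1.7, 0, 0, 0, -1], [0, 0, 0, 0, 0, 0, -1], [2, 0, 0, 0, 0, 0, -1], [2, 0, 0, 0, 0, 0, -1], [1.5, 0, 0, 0, 0, 0, -1], [0.4, 0, 0, 0, 0, 0, -1], [0, 0, 0, 0, 0, 0, -1]]
  ]
}}

```text
time: 7.92
eef_pos: [0.5694, -0.015, 0.243]
tcp_rot: [0.999, 0.039, 0.001, 0.0]
contact_force: [-0.3, -0.3, -3.2]
opening: 0.314
finger_force: 69.7
```

```bash
python3 - <<'E'
from h import *
togo(.5695,-.0153,.2537,-85.5); print(ctrl.get_state()['contact_force'])
grab('wrist','w5');grab('side','d5');grab('scene','s5'); 
a=cv2.resize(cv2.imread('pics/s5.png')[190:310,300:420],(400,400),interpolation=cv2.INTER_CUBIC)
b=cv2.resize(cv2.imread('pics/d5.png')[190:310,230:350],(400,400),interpolation=cv2.INTER_CUBIC)
cv2.imwrite('pics/m5.png',np.hstack([a,b]))
E
```

```text
t 7.92 pos [ 0.5694 -0.015   0.243 ] heading tool y -85.48 tilt [ 0.001  0.    -1.   ] shift cm [ 0.01  0.03 -1.07] q [-0.2   0.05  1.83  0.    1.27  1.29]
turn z rad 0.0
[-0.32493147 -0.31910763 -3.2106629 ]
```

View pics/m5.png

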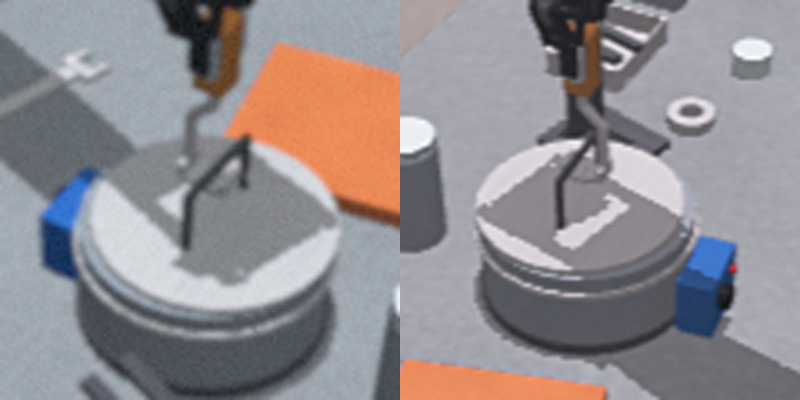

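>>> {"name": "send_rows", "arguments": {
  "series": [
    [[0, 0, -0.5, 0, 0, 0, -1], [0, 0, -0.4, 0, 0, 0, -1], [0, 0, -0.3, 0, 0, 0, -1], [0, 0, -0.3, 0, 0, 0, -1], [0, 0, -0.5, 0, 0, 0, -1], [0, 0, -0.5, 0, 0, 0, -1], [0, 0, 0, 0, 0, 0, -1]]
  ]
}}

```text
time: 8.95
eef_pos: [0.5692, -0.015, 0.2681]
tcp_rot: [0.999, 0.039, 0.001, 0.0]
contact_force: [-0.4, 0.4, -6.6]
opening: 0.318
finger_force: 69.4
```

>>> {"name": "send_rows", "arguments": {
  "series": [
    [[0, 0, -0.8, 0, 0, 0, -1], [0, 0, -1.2, 0, 0, 0, -1], [0, 0, -1.5, 0, 0, 0, -1], [0, 0, -1.2, 0, 0, 0, -1], [0, 0, -0.7, 0, 0, 0, -1], [0, 0, 0, 0, 0, 0, -1], [0, -0.4, 0, 0, 0, 0, -1], [0, -0.8, 0, 0, 0, 0, -1], [-0.1, -1.2, 0, 0, 0, 0, -1], [-0.1, -1.4, 0, 0, 0, 0, -1]]
  ]
}}

```text
time: 10.2
eef_pos: [0.5636, 0.0239, 0.3211]
tcp_rot: [0.999, 0.039, -0.0, -0.0]
contact_force: [-0.2, 0.0, -6.6]
opening: 0.318
finger_force: 69.4
```

>>> {"name": "send_rows", "arguments": {
  "series": [
    [[-0.1, -1.6, 0, 0, 0, 0, -1], [-0.1, -1.8, 0, 0, 0, 0, -1], [-0.1, -1.8, 0, 0, 0, 0, -1], [-0.1, -1.8, 0, 0, 0, 0, -1], [-0.1, -1.8, 0, 0, 0, 0, -1], [-0.1, -1.8, 0, 0, 0, 0, -1], [-0.1, -1.8, 0, 0, 0, 0, -1], [-0.1, -1.8, 0, 0, 0, 0, -1], [-0.1, -1.6, 0, 0, 0, 0, -1], [-0.1, -1.4, 0, 0, 0, 0, -1]]
  ]
}}

```text
time: 11.45
eef_pos: [0.5402, 0.1946, 0.3213]
tcp_rot: [0.999, 0.04, -0.0, 0.0]
contact_force: [1.3, -0.1, -6.4]
opening: 0.318
finger_force: 69.4
```

>>> {"name": "send_rows", "arguments": {
  "series": [
    [[0, -1.2, 0, 0, 0, 0, -1], [0, -0.8, 0, 0, 0, 0, -1], [0, -0.5, 0, 0, 0, 0, -1], [0, 0, 0, 0, 0, 0, -1], [0, 0, 0, 0, 0, 0, -1], [0, 0, 0, 0, 0, 0, -1]]
  ]
}}

```text
time: 12.2
eef_pos: [0.5385, 0.218, 0.3213]
tcp_rot: [0.999, 0.039, 0.0, 0.0]
contact_force: [0.8, -0.1, -7.3]
opening: 0.323
finger_force: 69.5
```

```bash
python3 - <<'E'
from h import *
togo(.5395,.2185,.1917,-85.5)
grab('wrist','w6');grab('side','d6');grab('scene','s6'); 
a=cv2.resize(cv2.imread('pics/s6.png')[130:270,330:470],(400,400),interpolation=cv2.INTER_CUBIC)
b=cv2.resize(cv2.imread('pics/d6.png')[230:370,160:300],(400,400),interpolation=cv2.INTER_CUBIC)
cv2.imwrite('pics/m6.png',np.hstack([a,b]))
E
```

```text
t 12.2 pos [0.5385 0.218  0.3213] heading tool y -85.52 tilt [ 0.  0. -1.] shift cm [ 0.1  -0.04 12.96] q [ 0.21  0.02  1.71 -0.    1.41  1.7 ]
turn z rad -0.0
```

View pics/m6.png

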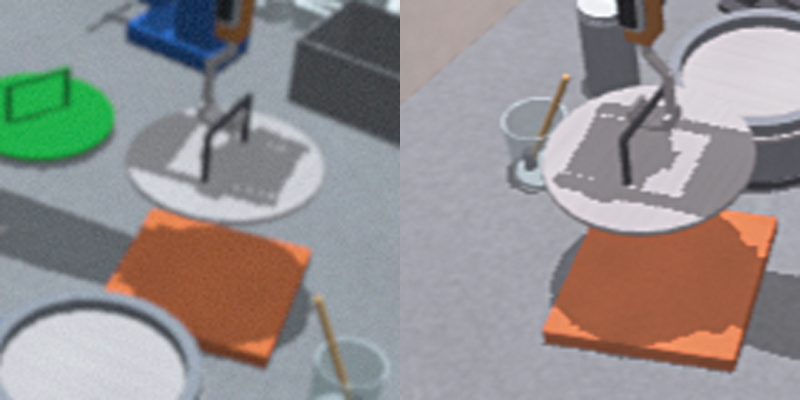

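>>> {"name": "send_rows", "arguments": {
  "series": [
    [[0, 0, 0.7, 0, 0, 0, -1], [0, 0, 1.5, 0, 0, 0, -1], [0, 0, 2, 0, 0, 0, -1], [0, 0, 2, 0, 0, 0, -1], [0, 0, 2, 0, 0, 0, -1], [0, 0, 1.5, 0, 0, 0, -1], [0, 0, 1, 0, 0, 0, -1], [0, 0, 0.6, 0, 0, 0, -1], [0, 0, 0.3, 0, 0, 0, -1], [0, 0, 0.3, 0, 0, 0, -1]]
  ]
}}

```text
time: 13.6
eef_pos: [0.5389, 0.2185, 0.203]
tcp_rot: [0.999, 0.039, 0.001, -0.0]
contact_force: [0.2, 0.8, -6.8]
opening: 0.324
finger_force: 69.5
```

>>> {"name": "send_rows", "arguments": {
  "series": [
    [[0, 0, 0.2, 0, 0, 0, -1], [0, 0, 0.2, 0, 0, 0, -1], [0, 0, 0.2, 0, 0, 0, -1], [0, 0, 0.2, 0, 0, 0, -1], [0, 0, 0.2, 0, 0, 0, -1], [0, 0, 0.2, 0, 0, 0, -1], [0, 0, 0.2, 0, 0, 0, -1], [0, 0, 0, 0, 0, 0, -1]]
  ]
}}

```text
time: 14.6
eef_pos: [0.5392, 0.2186, 0.1895]
tcp_rot: [0.999, 0.039, 0.001, -0.0]
contact_force: [-0.0, 0.2, -1.5]
opening: 0.316
finger_force: 69.9
```

>>> {"name": "send_rows", "arguments": {
  "series": [
    [[0, 0, 0.5, 0, 0, 0, -1], [0, 0, 0.5, 0, 0, 0, -1], [0, 0, 0, 0, 0, 0, -1], [-1, 0, 0, 0, 0, 0, -1], [-2, 0, 0, 0, 0, 0, -1], [-2, 0, 0, 0, 0, 0, -1], [-1, 0, 0, 0, 0, 0, -1], [0, 0, -3, 0, 0, 0, -1], [0, 0, -4, 0, 0, 0, -1], [0, 0, -5, 0, 0, 0, -1]]
  ]
}}

```text
time: 15.85
eef_pos: [0.4778, 0.2135, 0.2986]
tcp_rot: [0.999, 0.039, -0.001, 0.0]
contact_force: [0.6, 0.1, -1.8]
opening: 0.321
finger_force: 69.9
```

```bash
python3 - <<'E'
from h import *
togo(.5695,-.10,.32,-85.5)
# stand: fork (0.643,-0.2065), yaw -13
e=np.array([np.cos(np.radians(-13)),np.sin(np.radians(-13))]); p=np.array([.643,-.2068])-.085*e; print(p); togo(*p,.30,-103)
grab('wrist','w7')
cv2.imwrite('pics/w7b.png',cv2.resize(cv2.imread('pics/w7.png'),(640,480)))
E
```

```text
t 15.85 pos [0.4778 0.2135 0.2986] heading tool y -85.49 tilt [-0.002  0.    -1.   ] shift cm [ 6.67 31.98 -2.14] q [ 0.23 -0.1   1.87 -0.    1.37  1.72]
turn z rad 0.0
[ 0.56017854 -0.18767916]
t 15.85 pos [0.4778 0.2135 0.2986] heading tool y -85.49 tilt [-0.002  0.    -1.   ] shift cm [ 5.05 40.64 -0.14] q [ 0.23 -0.1   1.87 -0.    1.37  1.72]
turn z rad 0.306
```

View pics/w7b.png

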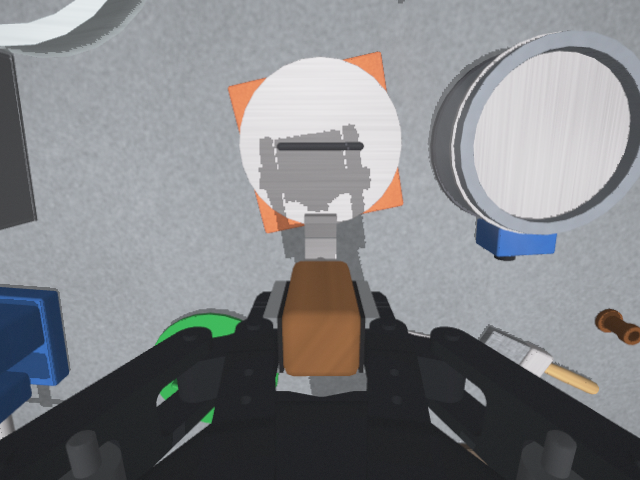

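>>> {"name": "send_rows", "arguments": {
  "series": [
    [[0.2, 2.5, 0, 0, 0, 0, -1], [0.6, 4.8, 0, 0, 0, 0, -1], [0.6, 4.8, 0, 0, 0, 0, -1], [0.6, 4.8, 0, 0, 0, 0, -1], [0.6, 4.8, 0, 0, 0, 0, -1], [0.6, 4.8, 0, 0, 0, 0, -1], [0.6, 4.8, 0, 0, 0, 0, -1], [0.6, 4.8, 0, 0, 0, 0, -1], [0.6, 4.5, 0, 0, 0, 0.153, -1], [0, 0, 0, 0, 0, 0.153, -1]]
  ]
}}

```text
time: 17.15
eef_pos: [0.5605, -0.1904, 0.2976]
tcp_rot: [0.993, -0.118, -0.0, 0.0]
contact_force: [-0.1, 0.9, -1.5]
opening: 0.321
finger_force: 70.2
```

>>> {"name": "send_rows", "arguments": {
  "series": [
    [[0, 0, 0, 0, 0, 0, -1], [0, 0, 0, 0, 0, 0, -1]]
  ]
}}

```text
time: 17.4
eef_pos: [0.5603, -0.1867, 0.2982]
tcp_rot: [0.994, -0.112, 0.0, -0.0]
contact_force: [0.1, 0.1, -2.7]
opening: 0.323
finger_force: 70.2
```

```bash
python3 - <<'E'
from h import *
togo(.5602,-.1877,.1747,-103.05); grab('wrist','w8')
E
```

```text
t 17.4 pos [ 0.5603 -0.1867  0.2982] heading tool y -102.86 tilt [ 0. -0. -1.] shift cm [1.000e-02 1.000e-01 1.235e+01] q [-0.49  0.06  1.72  0.    1.37  1.3 ]
turn z rad 0.003
```

>>> {"name": "send_rows", "arguments": {
  "series": [
    [[0, 0.1, 4, 0, 0, 0.003, -1], [0, 0, 4, 0, 0, 0, -1], [0, 0, 3, 0, 0, 0, -1], [0, 0, 1.5, 0, 0, 0, -1], [0, 0, 0, 0, 0, 0, -1], [0, 0, 0, 0, 0, 0, -1]]
  ]
}}

```text
time: 18.2
eef_pos: [0.5612, -0.1885, 0.1753]
tcp_rot: [0.993, -0.115, 0.002, 0.001]
contact_force: [-0.1, -0.9, -2.1]
opening: 0.318
finger_force: 70.2
```

>>> {"name": "send_rows", "arguments": {
  "series": [
    [[2, 0, 0, 0, 0, 0, -1], [2.5, 0, 0, 0, 0, 0, -1], [2.5, 0, 0, 0, 0, 0, -1], [1.5, 0, 0, 0, 0, 0, -1], [0, 0, 0, 0, 0, 0, -1], [0, 0, 0, 0, 0, 0, -1]]
  ]
}}

```text
time: 18.95
eef_pos: [0.6428, -0.2075, 0.1742]
tcp_rot: [0.993, -0.115, 0.0, 0.0]
contact_force: [0.4, 0.6, -2.8]
opening: 0.322
finger_force: 70.3
```

```bash
python3 - <<'E'
from h import *
togo(.643,-.2068,.1547,-103.05)
E
```

```text
t 18.95 pos [ 0.6428 -0.2075  0.1742] heading tool y -103.18 tilt [ 0.001  0.    -1.   ] shift cm [-0.   -0.07  1.95] q [-0.46  0.33  1.62 -0.    1.18  1.34]
turn z rad -0.002
```

>>> {"name": "send_rows", "arguments": {
  "series": [
    [[0, -0.07, 0.8, 0, 0, 0, -1], [0, 0, 0.6, 0, 0, 0, -1], [0, 0, 0.3, 0, 0, 0, -1], [0, 0, 0.2, 0, 0, 0, -1], [0, 0, 0.1, 0, 0, 0, -1], [0, 0, 0, 0, 0, 0, -1]]
  ]
}}

```text
time: 19.7
eef_pos: [0.6433, -0.2069, 0.1547]
tcp_rot: [0.993, -0.115, 0.0, 0.0]
contact_force: [-3.3, 1.2, 5.0]
opening: 0.318
finger_force: 71.1
```

>>> {"name": "send_rows", "arguments": {
  "series": [
    [[0, 0, 0, 0, 0, 0, 0.2], [0, 0, 0, 0, 0, 0, 0.2], [0, 0, 0, 0, 0, 0, 0.2], [0, 0, -2, 0, 0, 0, 0.4], [0, 0, -4, 0, 0, 0, 0.4], [0, 0, -4, 0, 0, 0, 1], [0, 0, -3, 0, 0, 0, 1], [0, 0, -5, 0, 0, 0, 1], [0, 0, -5, 0, 0, 0, 1], [0, 0, 0, 0, 0, 0, 1]]
  ]
}}

```text
time: 20.95
eef_pos: [0.6445, -0.2075, 0.3927]
tcp_rot: [0.993, -0.115, 0.007, 0.002]
contact_force: [-0.5, -0.0, -0.3]
opening: 1.001
finger_force: 0.0
```

```bash
python3 - <<'E'
from h import *
togo(.52,-.03,.37,-85)
S=grab('scene','s9');grab('side','d9')
E
```

```text
t 20.95 pos [ 0.6445 -0.2075  0.3927] heading tool y -103.19 tilt [ 0.014  0.003 -1.   ] shift cm [-16.2  -14.44   2.  ] q [-0.46  0.21  1.38  0.    1.54  1.34]
turn z rad -0.317
```

>>> {"name": "send_rows", "arguments": {
  "series": [
    [[-3.5, -3.1, 1.2, 0, 0, 0, 1], [-3.5, -3.1, 1.2, 0, 0, 0, 1], [-3.5, -3.1, 1.2, 0, 0, 0, 1], [-3.5, -3.1, 1.2, 0, 0, 0, 1], [-3.5, -3.1, 1.2, 0, 0, -0.15, 1], [0, 0, 0, 0, 0, -0.16, 1], [0, 0, 0, 0, 0, 0, 1], [0, 0, 0, 0, 0, 0, 1]]
  ]
}}

```text
time: 22.05
eef_pos: [0.508, -0.0162, 0.3226]
tcp_rot: [0.999, 0.038, -0.001, -0.0]
contact_force: [1.0, 0.2, 0.3]
opening: 1.0
finger_force: 0.0
```

```bash
python3 - <<'E'
from h import *
togo(.51,-.017,.33,-85)
grab('wrist','w10')
a=cv2.resize(cv2.imread('pics/w10.png')[30:280,190:440],(560,560),interpolation=cv2.INTER_CUBIC)
l=cv2.createCLAHE(3,(4,4)); 
b=cv2.imread('pics/s9.png')[210:310,310:420]; b=cv2.resize(b,(240,218)); d=cv2.imread('pics/d9.png')[190:300,230:350]; d=cv2.resize(d,(240,220))
p=np.zeros((560,240,3),np.uint8); p[:218]=b; p[220:440]=d
cv2.imwrite('pics/m10.png',np.hstack([a,p]))
E
```

```text
t 22.05 pos [ 0.508  -0.0162  0.3226] heading tool y -85.59 tilt [-0.001 -0.    -1.   ] shift cm [ 0.19  0.09 -0.74] q [-0.23 -0.15  1.87 -0.    1.42  1.26]
turn z rad -0.01
```

View pics/m10.png

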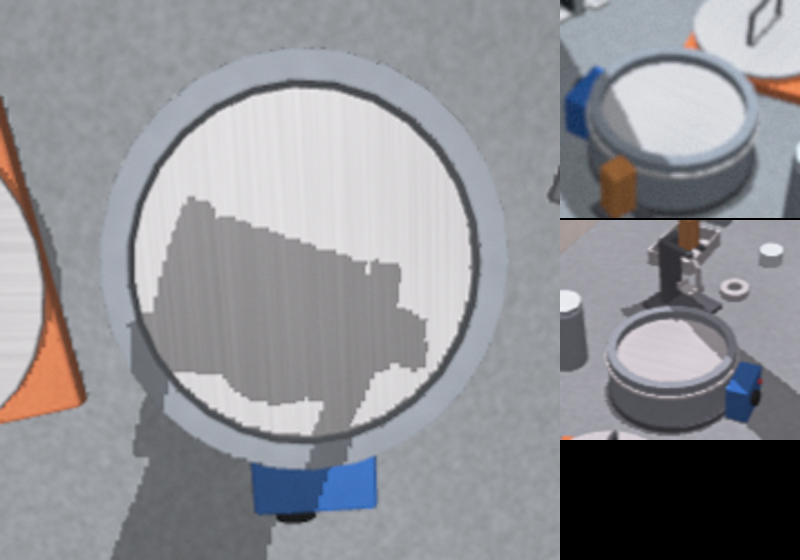

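```bash
python3 - <<'E'
from h import *
W,S,D=load('w10'),load('s9'),load('d9')
w=lambda u,v:(190+u/2.24,30+v/2.24)
for z in(.092,.085,.08,.03): 
  a=[atz(W,*w(*p),z) for p in[(133,260),(473,260),(305,85),(310,435)]]; print(z,np.linalg.norm(a[0]-a[1]).round(4),np.linalg.norm(a[2]-a[3]).round(4),((a[0]+a[1])/2)[1].round(4),((a[2]+a[3])/2)[0].round(4))
a=[atz(W,*w(*p),.092) for p in[(127,260),(480,260),(305,79),(310,441)]];print('rim in',np.linalg.norm(a[0]-a[1]),np.linalg.norm(a[2]-a[3]),(a[2]+a[3])/2,(a[0]+a[1])/2)
a=[atz(W,*w(*p),.092) for p in[(103,260),(505,260),(305,48),(300,468)]];print('rim out',np.linalg.norm(a[0]-a[1]),np.linalg.norm(a[2]-a[3]),(a[2]+a[3])/2,(a[0]+a[1])/2)
# white masks: area+centroid in each view, compared with discs r,z at centre (.5697,-.0153)
c0=np.array([.5697,-.0153]); t=np.linspace(0,2*np.pi,90)
for n,C in(('w10',W),('s9',S),('d9',D)):
  im=C['img'].astype(int)
  for z in(.03,.06,.078,.085,.092):
    for r in(.083,):
      p=proj(C,np.c_[c0[0]+r*np.cos(t),c0[1]+r*np.sin(t),0*t+z]); print(n,z,'bbox',p.min(0).round(1),p.max(0).round(1))
E
```

```text
0.092 0.1619 0.1614 -0.016 0.5699
0.085 0.1649 0.1644 -0.0161 0.5698
0.08 0.1671 0.1666 -0.0161 0.5697
0.03 0.1887 0.1882 -0.0168 0.5689
rim in 0.16808205277460406 0.16699779774956408 [ 0.56953474 -0.01860889  0.092     ] [ 0.57447494 -0.01622787  0.092     ]
rim out 0.1914401992557923 0.1937479695147774 [ 0.56851262 -0.01613594  0.092     ] [ 0.57450792 -0.01646815  0.092     ]
w10 0.03 bbox [257.1  77.2] [390.4 215.1]
w10 0.06 bbox [252.4  71.9] [395.6 220. ]
w10 0.078 bbox [249.3  68.4] [399.  223.3]
w10 0.085 bbox [248.   66.9] [400.5 224.7]
w10 0.092 bbox [246.6  65.3] [402.  226.1]
s9 0.03 bbox [329.4 251.3] [393.1 297.5]
s9 0.06 bbox [329.3 243.2] [394.1 289.4]
s9 0.078 bbox [329.3 238.3] [394.8 284.5]
s9 0.085 bbox [329.3 236.3] [395.  282.5]
s9 0.092 bbox [329.3 234.4] [395.3 280.5]
d9 0.03 bbox [258.1 249.7] [312.1 285.2]
d9 0.06 bbox [257.5 242.4] [312.2 277.6]
d9 0.078 bbox [257.1 237.9] [312.2 273. ]
d9 0.085 bbox [256.9 236.2] [312.2 271.2]
d9 0.092 bbox [256.8 234.4] [312.2 269.3]
```

>>> {"name": "send_rows", "arguments": {
  "series": [
    [[3.1, 0.2, 2, 0, 0, 0, -1], [3.1, 0.2, 4, 0, 0, 0, -1], [0, 0, 4, 0, 0, 0, -1], [0, 0, 4, 0, 0, 0, -1], [0, 0, 4, 0, 0, 0, -1], [0, 0, 2, 0, 0, 0, -1], [0, 0, 1, 0, 0, 0, -1], [0, 0, 0, 0, 0, 0, -1]]
  ],
  "force": 20
}}

```text
time: 23.1
eef_pos: [0.5706, -0.0152, 0.1137]
tcp_rot: [0.999, 0.04, 0.0, 0.0]
contact_force: [-0.6, 0.1, -0.3]
opening: 0.001
finger_force: 0.0
```

>>> {"name": "send_rows", "arguments": {
  "series": [
    [[0, 0, 0.5, 0, 0, 0, -1], [0, 0, 0.3, 0, 0, 0, -1], [0, 0, 0.2, 0, 0, 0, -1], [0, 0, 0.2, 0, 0, 0, -1], [0, 0, 0.1, 0, 0, 0, -1], [0, 0, 0.1, 0, 0, 0, -1]]
  ]
}}

```text
time: 23.85
eef_pos: [0.5702, -0.015, 0.0993]
tcp_rot: [0.999, 0.04, 0.0, 0.0]
contact_force: [0.8, 0.2, 0.9]
opening: 0.003
finger_force: 0.0
```

>>> {"name": "send_rows", "arguments": {
  "series": [
    [[0, 0, 0.4, 0, 0, 0, -1], [0, 0, 0.4, 0, 0, 0, -1], [0, 0, 0.2, 0, 0, 0, -1], [0, 0, 0.2, 0, 0, 0, -1], [0, 0, 0, 0, 0, 0, -1]]
  ]
}}

```text
time: 24.48
eef_pos: [0.5701, -0.015, 0.0871]
tcp_rot: [0.999, 0.04, -0.0, -0.0]
contact_force: [0.3, 0.3, -0.3]
opening: 0.003
finger_force: 0.0
```

>>> {"name": "send_rows", "arguments": {
  "series": [
    [[0, 0, 0.2, 0, 0, 0, -1], [0, 0, 0.2, 0, 0, 0, -1], [0, 0, 0.2, 0, 0, 0, -1], [0, 0, 0.1, 0, 0, 0, -1]]
  ]
}}

```text
time: 24.98
eef_pos: [0.5701, -0.015, 0.0801]
tcp_rot: [0.999, 0.04, -0.0, -0.0]
contact_force: [-0.8, -0.2, 0.3]
opening: -0.004
finger_force: 0.0
```

>>> {"name": "send_rows", "arguments": {
  "series": [
    [[0, 0, 0.2, 0, 0, 0, -1], [0, 0, 0.2, 0, 0, 0, -1], [0, 0, 0.1, 0, 0, 0, -1], [0, 0, 0, 0, 0, 0, -1]]
  ]
}}

```text
time: 25.48
eef_pos: [0.5701, -0.015, 0.0752]
tcp_rot: [0.999, 0.04, -0.0, -0.0]
contact_force: [1.0, 0.4, -0.4]
opening: 0.002
finger_force: 0.0
```

>>> {"name": "send_rows", "arguments": {
  "series": [
    [[0, 0, 0.2, 0, 0, 0, -1], [0, 0, 0.2, 0, 0, 0, -1], [0, 0, 0.2, 0, 0, 0, -1], [0, 0, 0.2, 0, 0, 0, -1], [0, 0, 0.1, 0, 0, 0, -1], [0, 0, 0, 0, 0, 0, -1]]
  ]
}}

```text
time: 26.22
eef_pos: [0.5701, -0.015, 0.0662]
tcp_rot: [0.999, 0.04, -0.0, -0.0]
contact_force: [-0.2, -0.4, -1.0]
opening: 0.002
finger_force: 0.0
```

```bash
python3 - <<'E'
from h import *
togo(.5697,-.0153,.2,-85)
grab('wrist','w11');grab('scene','s11');grab('side','d11')
cv2.imwrite('pics/w11c.png',load('w11')['img'][100:300,150:500,::-1])
# spindle search: local std of grey inside the mouth, scene s9
S=load('s9'); g=cv2.cvtColor(S['img'],cv2.COLOR_RGB2GRAY)
print(g[236:290:4,328:398:5])
E
```

```text
t 26.23 pos [ 0.5701 -0.015   0.0662] heading tool y -85.43 tilt [-0. -0. -1.] shift cm [ -0.05   0.03 -13.38] q [-0.2   0.25  1.95 -0.    0.94  1.29]
turn z rad -0.007
[[173 169 171 170 129  87  85  82  91 129 176 201 220 218]
 [157 172 147  85 157 201 221 219 205 147  76 142 185 220]
 [102 143 120 219 218 221 221 220 220 221 224 128 131 168]
 [112 114 223 220 219 220 222 220 218 219 218 218 130 171]
 [108 143 220 221 222 220 222 221 223 218 219 220 225 106]
 [107 134 220 222 222 222 223 220 219 219 222 221 220 157]
 [120 140 162 221 221 223 220 221 222 217 214 221 219 213]
 [115 141 140 224 222 220 219 219 220 217 219 216 219 220]
 [109 127 141 198 219 221 219 215 218 215 218 219 222 181]
 [ 90 116 135 140 218 220 216 217 211 216 216 219 212 178]
 [118  84 111 131 214 213 217 213 215 219 217 205 174 105]
 [ 76 112  82 109 114 159 205 208 211 192 180 168  86 147]
 [ 78 107 106  86  83 100 110 170 168 146 105  90 153  88]
 [ 78 105 104 100 116 103  84  91  89 125 160 108  81  88]]
```

```bash
python3 - <<'E'
from h import *
W,S,D=[cv2.imread('pics/%s.png'%n) for n in('w11','s11','d11')]
r=lambda im,u0,v0,u1,v1:cv2.resize(im[v0:v1,u0:u1],(400,300),interpolation=cv2.INTER_CUBIC)
m=np.vstack([np.hstack([r(W,120,0,520,300),r(S,310,205,410,280)]),np.hstack([r(D,235,215,335,290),r(S,340,150,480,255)])])
cv2.imwrite('pics/m11.png',m)
E
```

```text
(no output)
```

View pics/m11.png

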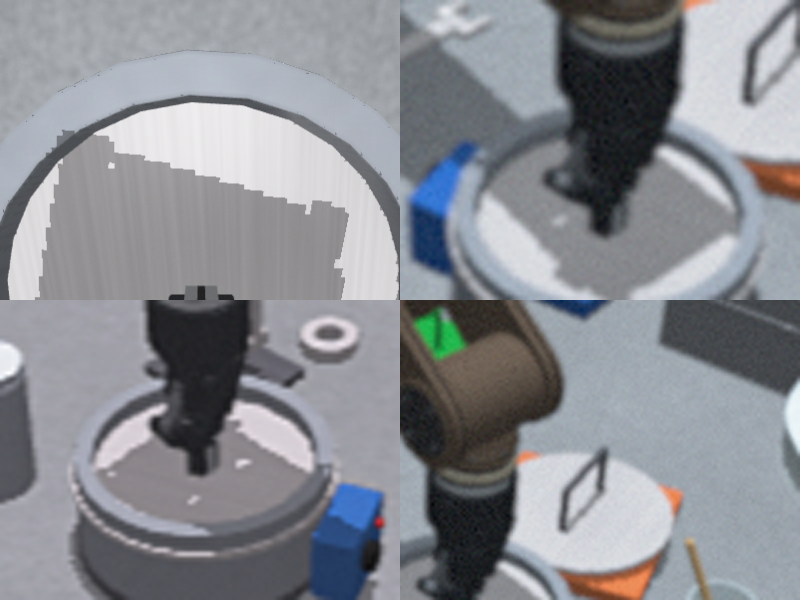

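```bash
cat >> h.py <<'E'
def plate(C,c0=(.5697,-.0153),r=.083,phis=(90,100,110,120,130)):
    "for far-wall azimuths (deg): dark->white transition height on the inner wall"
    g=cv2.GaussianBlur(cv2.cvtColor(C['img'],cv2.COLOR_RGB2GRAY),(3,3),0).astype(float); out=[]
    zs=np.arange(.03,.097,.001)
    for a in np.radians(phis):
        p=proj(C,np.c_[c0[0]+r*np.cos(a)+0*zs,c0[1]+r*np.sin(a)+0*zs,zs]).astype(np.float32)
        v=cv2.remap(g.astype(np.float32),p[:,0].reshape(-1,1),p[:,1].reshape(-1,1),cv2.INTER_LINEAR).ravel()
        d=np.diff(v); out.append((int(zs[d.argmin()]*1000),int(d.min())))
    return out
E
python3 - <<'E'
from h import *
for n in('s9','s11'): print(n,plate(load(n),phis=range(80,200,10)))
for n in('d9','d11'): print(n,plate(load(n),phis=range(-120,0,10)))
for n in('w10','w11'): print(n,plate(load(n),phis=range(-60,70,10)))
E
```

```text
s9 [(76, -11), (77, -12), (77, -13), (78, -13), (77, -13), (76, -14), (77, -13), (77, -13), (80, -12), (76, -11), (78, -9), (82, -7)]
s11 [(76, -11), (77, -13), (76, -13), (52, -6), (31, -1), (35, 0), (81, -3), (77, -5), (80, -5), (76, -4), (39, -5), (57, -6)]
d9 [(36, -4), (30, -6), (39, -6), (49, -6), (69, -7), (72, -12), (72, -12), (72, -15), (72, -14), (72, -12), (73, -13), (73, -11)]
d11 [(76, -11), (75, -13), (75, -12), (73, -14), (73, -11), (41, -6), (58, 0), (93, -2), (73, -9), (72, -13), (73, -13), (73, -11)]
w10 [(83, -11), (81, -12), (80, -11), (77, -12), (79, -11), (77, -13), (72, -12), (76, -12), (78, -12), (76, -12), (73, -11), (71, -12), (75, -11)]
w11 [(79, -53), (79, -36), (79, -27), (82, -19), (81, -16), (78, -21), (77, -21), (76, -22), (78, -21), (74, -24), (74, -15), (75, -40), (76, -50)]
```

```bash
python3 - <<'E'
from h import *
for z in(.066,.071,.076,.08): print(z,proj(load('s11'),[.5701,-.015,z]).round(1),proj(load('d11'),[.5701,-.015,z]).round(1))
E
```

```text
0.066 [[362.  263.5]] [[284.7 257.7]]
0.071 [[362.  262.1]] [[284.6 256.4]]
0.076 [[362.1 260.7]] [[284.6 255.2]]
0.08 [[362.2 259.6]] [[284.6 254.1]]
```

>>> {"name": "send_rows", "arguments": {
  "series": [
    [[0, 0, 0.2, 0, 0, 0, -1], [0, 0, 0.2, 0, 0, 0, -1], [0, 0, 0.2, 0, 0, 0, -1], [0, 0, 0.2, 0, 0, 0, -1], [0, 0, 0.2, 0, 0, 0, -1], [0, 0, 0, 0, 0, 0, -1]]
  ]
}}

```text
time: 27.12
eef_pos: [0.57, -0.015, 0.0561]
tcp_rot: [0.999, 0.04, -0.0, -0.0]
contact_force: [0.4, 0.3, 0.1]
opening: 0.0
finger_force: 0.0
```

>>> {"name": "send_rows", "arguments": {
  "series": [
    [[0, 0, 0.2, 0, 0, 0, -1], [0, 0, 0.2, 0, 0, 0, -1], [0, 0, 0.2, 0, 0, 0, -1], [0, 0, 0.2, 0, 0, 0, -1], [0, 0, 0.2, 0, 0, 0, -1], [0, 0, 0, 0, 0, 0, -1]]
  ]
}}

```text
time: 27.88
eef_pos: [0.57, -0.015, 0.0461]
tcp_rot: [0.999, 0.04, -0.0, -0.0]
contact_force: [-0.2, 0.1, 0.3]
opening: -0.002
finger_force: 0.0
```

```bash
python3 - <<'E'
from h import *
togo(.5697,-.0153,.2,-85); grab('scene','s12');grab('side','d12');grab('wrist','w12')
print(plate(load('w12'),phis=range(-60,70,10)))
for n,C in(('s',load('s12')),('d',load('d12'))):
    g=cv2.cvtColor(C['img'],cv2.COLOR_RGB2GRAY); u,v=proj(C,[.5701,-.015,.047])[0].astype(int); print(n,u,v); print(g[v-14:v+8,u-6:u+7])
E
```

```text
t 27.88 pos [ 0.57   -0.015   0.0461] heading tool y -85.43 tilt [-0. -0. -1.] shift cm [ -0.04   0.03 -15.39] q [-0.2   0.28  1.95  0.    0.9   1.29]
turn z rad -0.007
[(78, -58), (79, -57), (79, -43), (80, -30), (79, -26), (77, -26), (77, -23), (76, -28), (78, -28), (75, -32), (75, -20), (76, -49), (76, -75)]
s 361 268
[[ 57  54  39  31  21  33  29  30  27  19  27  26  27]
 [ 55  62  50  41  35  25  23  35  27  22  29  29  37]
 [ 50  59  49  47  35  36  30  32  22  22  29  24  33]
 [ 43  42  40  35  37  37  29  27  31  26  35  41  63]
 [ 37  38  31  34  29  32  35  27  24  37  46  67  92]
 [ 27  24  30  34  28  28  25  34  27  38  59  94 118]
 [ 31  28  28  26  26  32  14  21  18  36  60 101 128]
 [ 47  30  26  25  22  28  26  36  44  55  73 103 130]
 [ 88  74  47  33  27  31  38  50  65  83 101 119 132]
 [127 109  89  60  42  45  46  69  99 112 123 133 140]
 [137 133 118  99  83  80  92 111 124 133 134 140 135]
 [138 134 134 127 119 119 128 132 138 139 136 134 137]
 [137 138 134 138 137 137 139 136 140 138 138 137 136]
 [137 138 135 135 140 135 136 139 134 138 141 133 136]
 [137 1
[... 954 characters left out ...]
58  37  30  27  28  46  88 107 130 140]
 [141 140 140 126  93  72  60  44  62 107 128 137 141]
 [136 137 139 141 140 142 139 117 124 140 139 141 140]
 [134 134 136 136 139 139 140 138 140 139 138 137 137]
 [134 134 134 133 135 136 136 137 136 137 137 138 139]
 [137 137 136 135 135 135 136 135 134 136 136 136 138]
 [137 137 139 139 138 136 136 136 136 136 135 136 136]
 [137 136 136 138 138 139 138 139 137 137 136 136 137]
 [135 135 136 135 137 136 136 136 138 139 138 138 139]
 [135 134 134 134 133 136 136 135 137 136 137 136 137]
 [136 137 136 136 136 135 134 134 137 135 136 136 137]
 [134 136 136 136 137 136 136 136 136 135 135 136 137]
 [137 135 134 135 134 135 136 136 137 138 137 136 136]]
```

>>> {"name": "send_rows", "arguments": {
  "series": [
    [[0.6, 0, -0.4, 0, 0, 0, -1], [0.6, 0, 0, 0, 0, 0, -1], [0.4, 0, 0, 0, 0, 0, -1], [0.2, 0, 0, 0, 0, 0, -1], [0.1, 0, 0, 0, 0, 0, -1], [0.1, 0, 0, 0, 0, 0, -1], [0.1, 0, 0, 0, 0, 0, -1], [0.1, 0, 0, 0, 0, 0, -1]]
  ]
}}

```text
time: 29.02
eef_pos: [0.5921, -0.0132, 0.0503]
tcp_rot: [0.999, 0.04, -0.0, -0.0]
contact_force: [0.8, -0.1, 0.1]
opening: 0.002
finger_force: 0.0
```

>>> {"name": "send_rows", "arguments": {
  "series": [
    [[0.1, 0, 0, 0, 0, 0, -1], [0.1, 0, 0, 0, 0, 0, -1], [0.1, 0, 0, 0, 0, 0, -1], [0.1, 0, 0, 0, 0, 0, -1], [0.1, 0, 0, 0, 0, 0, -1], [0, 0, 0, 0, 0, 0, -1]]
  ]
}}

```text
time: 29.78
eef_pos: [0.5948, -0.013, 0.0502]
tcp_rot: [0.999, 0.04, -0.003, -0.0]
contact_force: [-7.9, -1.6, 5.9]
opening: -0.0
finger_force: 4.0
```

>>> {"name": "send_rows", "arguments": {
  "series": [
    [[0.1, 0, 0, 0, 0, 0, -1], [0.1, 0, 0, 0, 0, 0, -1], [0.1, 0, 0, 0, 0, 0, -1], [0.1, 0, 0, 0, 0, 0, -1], [0, 0, 0, 0, 0, 0, -1]]
  ]
}}

```text
time: 30.4
eef_pos: [0.595, -0.0129, 0.0501]
tcp_rot: [0.999, 0.041, -0.009, -0.0]
contact_force: [-18.2, -2.1, 14.5]
opening: -0.003
finger_force: 9.6
```

>>> {"name": "send_rows", "arguments": {
  "series": [
    [[-0.8, 0, 0, 0, 0, 0, -1], [-0.5, 0, -1, 0, 0, 0, -1], [0, 0, -3, 0, 0, 0, -0.2], [0, 0, 0, 0, 0, 0, -0.2], [0, 0, 0, 0, 0, 0, -0.2], [0, 0, 0, 0, 0, 0, -0.2]]
  ]
}}

```text
time: 31.15
eef_pos: [0.5874, -0.0134, 0.0891]
tcp_rot: [0.999, 0.04, -0.001, -0.0]
contact_force: [-0.0, 0.3, 0.2]
opening: 0.398
finger_force: 0.0
```

```bash
python3 - <<'E'
from h import *
togo(.6116,-.0120,.052,-85.5); print(ctrl.get_state()['opening'])
E
```

```text
t 31.15 pos [ 0.5874 -0.0134  0.0891] heading tool y -85.43 tilt [-0.002 -0.001 -1.   ] shift cm [2.43 0.06 3.71] q [-0.2   0.25  1.9   0.    0.99  1.3 ]
turn z rad 0.001
0.3976703780579762
```

>>> {"name": "send_rows", "arguments": {
  "series": [
    [[1.2, 0.03, 0, 0, 0, 0, -0.2], [1.2, 0.03, 0, 0, 0, 0, -0.2], [0, 0, 1.2, 0, 0, 0, -0.2], [0, 0, 1, 0, 0, 0, -0.2], [0, 0, 0.8, 0, 0, 0, -0.2], [0, 0, 0.7, 0, 0, 0, -0.2], [0, 0, 0, 0, 0, 0, -0.2]]
  ]
}}

```text
time: 32.02
eef_pos: [0.6114, -0.0122, 0.0524]
tcp_rot: [0.999, 0.04, -0.001, -0.0]
contact_force: [0.5, 0.7, 0.2]
opening: 0.4
finger_force: 0.0
```

>>> {"name": "send_rows", "arguments": {
  "series": [
    [[0, 0, 0, 0, 0, 0, -1], [0, 0, 0, 0, 0, 0, -1], [0, 0, 0, 0, 0, 0, -1], [0, 0, 0, 0, 0, 0, -1], [0, 0, 0, 0, 0, 0, -1], [0, 0, 0, 0, 0, 0, -1]]
  ],
  "force": 20
}}

```text
time: 32.78
eef_pos: [0.6122, -0.0103, 0.0538]
tcp_rot: [0.999, 0.039, 0.0, -0.002]
contact_force: [-0.1, 5.5, 1.0]
opening: 0.121
finger_force: 19.8
```

```bash
python3 - <<'E'
from h import *
togo(.6116,-.0120,.052,-85.5); s=ctrl.get_state(); print(s['opening'],s['contact_force'],s['wrist_torque'])
E
```

```text
t 32.77 pos [ 0.6122 -0.0103  0.0538] heading tool y -85.47 tilt [ 0.001 -0.003 -1.   ] shift cm [-0.07  0.16  0.18] q [-0.18  0.35  1.85  0.    0.94  1.31]
turn z rad 0.0
0.12054988288698626 [-0.0759746   5.53741464  0.96212826] [ 0.91959497 -0.00340506 -0.02751463]
```

>>> {"name": "send_rows", "arguments": {
  "series": [
    [[0, -0.03, 0, 0, 0, 0, -0.2], [0, 0, 0, 0, 0, 0, -0.2], [0, 0, -2, 0, 0, 0, -0.2], [0, 0, -2, 0, 0, 0, -0.2], [-2.8, 0, 0, 0, 0, 0, -0.2], [-2.8, 0, 0, 0, 0, 0, -0.2], [-2.8, 0, 0, 0, 0, 0, -0.2], [0, 0, 0, 0, 0, 0, -0.2], [0, 0, 0, 0, 0, 0, -0.2]]
  ]
}}

```text
time: 33.9
eef_pos: [0.5299, -0.019, 0.095]
tcp_rot: [0.999, 0.04, 0.002, 0.0]
contact_force: [1.0, -0.5, -0.0]
opening: 0.398
finger_force: 0.0
```

```bash
python3 - <<'E'
from h import *
togo(.5282,-.0202,.052,-85.5); print(ctrl.get_state()['opening'])
E
```

```text
t 33.9 pos [ 0.5299 -0.019   0.095 ] heading tool y -85.44 tilt [ 0.003  0.001 -1.   ] shift cm [-0.19  0.1   4.3 ] q [-0.23  0.13  2.04  0.    0.98  1.26]
turn z rad 0.001
0.3979123567179783
```

>>> {"name": "send_rows", "arguments": {
  "series": [
    [[-0.17, 0.12, 0, 0, 0, 0, -0.2], [0, 0, 1.2, 0, 0, 0, -0.2], [0, 0, 1, 0, 0, 0, -0.2], [0, 0, 0.8, 0, 0, 0, -0.2], [0, 0, 0.7, 0, 0, 0, -0.2], [0, 0, 0.5, 0, 0, 0, -0.2], [0, 0, 0, 0, 0, 0, -0.2]]
  ]
}}

```text
time: 34.78
eef_pos: [0.5264, -0.0199, 0.0508]
tcp_rot: [0.999, 0.04, -0.0, -0.0]
contact_force: [0.2, 0.3, 0.4]
opening: 0.404
finger_force: 0.0
```

>>> {"name": "send_rows", "arguments": {
  "series": [
    [[0, 0, 0, 0, 0, 0, -1], [0, 0, 0, 0, 0, 0, -1], [0, 0, 0, 0, 0, 0, -1], [0, 0, 0, 0, 0, 0, -1], [0, 0, 0, 0, 0, 0, -1], [0, 0, 0, 0, 0, 0, -1]]
  ]
}}

```text
time: 35.52
eef_pos: [0.5272, -0.0217, 0.0518]
tcp_rot: [0.999, 0.04, 0.001, 0.002]
contact_force: [-0.4, -4.9, -1.2]
opening: 0.122
finger_force: 20.9
```

>>> {"name": "send_rows", "arguments": {
  "series": [
    [[0, 0, 0, 0, 0, 0, -0.2], [0, 0, 0, 0, 0, 0, -0.2], [0, 0, -3, 0, 0, 0, -0.2], [0, 0, -5, 0, 0, 0, 1], [0, 0, -5, 0, 0, 0, 1], [0, 0, -5, 0, 0, 0, 1], [0, 0, -4, 0, 0, 0, 1], [0, 0, 0, 0, 0, 0, 1]]
  ]
}}

```text
time: 36.52
eef_pos: [0.5288, -0.02, 0.2763]
tcp_rot: [0.999, 0.04, 0.005, 0.001]
contact_force: [-0.5, 0.0, -0.1]
opening: 1.005
finger_force: 0.0
```

```bash
python3 - <<'E'
from h import *
W1,W3=load('w1'),load('w3')
print('A',atz(W1,198/1.25,397/1.25,.046),'B',atz(W1,306/1.25,493/1.25,.046),atz(W3,700/1.25,390/1.25,.046))
S=grab('scene','s13');D=grab('side','d13')
for C,n in((S,'s0'),(D,'d0')):
    p=load('scene0' if n=='s0' else 'side0')
    for X in((.34,-.29,.023),(.466,-.447,.023)):
        u,v=proj(C,X)[0].astype(int); a,b=[cv2.cvtColor(q['img'],cv2.COLOR_RGB2GRAY)[v-12:v+13,u-12:u+13].astype(int) for q in(C,p)]; print(n,X,abs(a-b).mean().round(1))
togo(.50,-.43,.25,-103)
E
```

```text
A [ 0.34191287 -0.29210945  0.046     ] B [ 0.4691833 -0.435449   0.046    ] [ 0.4678763  -0.44783288  0.046     ]
s0 (0.34, -0.29, 0.023) 4.3
s0 (0.466, -0.447, 0.023) 23.2
d0 (0.34, -0.29, 0.023) 2.7
d0 (0.466, -0.447, 0.023) 16.9
t 36.62 pos [ 0.5265 -0.0197  0.2712] heading tool y -85.41 tilt [ 0. -0. -1.] shift cm [-5.93 40.69  2.11] q [-0.23 -0.07  1.89  0.    1.32  1.26]
turn z rad 0.307
```

```bash
cat >> h.py <<'E'
def blobs(C,thr=185,z=.03,box=(.2,.75,-.6,-.15)):
    g=cv2.cvtColor(C['img'],cv2.COLOR_RGB2GRAY); n,l,st,ce=cv2.connectedComponentsWithStats((g>thr).astype(np.uint8))
    for i in range(1,n):
        if st[i,4]>12:
            X=atz(C,*ce[i],z)
            if box[0]<X[0]<box[1] and box[2]<X[1]<box[3]: print(' px',ce[i].round(1),'wh',st[i,2:5],'xy',X[:2].round(4))
E
python3 - <<'E'
from h import *
for n in('scene0','s13','side0','d13'): print(n); blobs(load(n))
E
```

```text
scene0
 px [222.1 287.1] wh [13  9 69] xy [ 0.3277 -0.2823]
 px [220.7 299.7] wh [10  9 36] xy [ 0.3577 -0.3121]
 px [297.6 350.8] wh [ 23  19 238] xy [ 0.6062 -0.2974]
 px [204.1 355.1] wh [13 11 93] xy [ 0.4547 -0.4422]
 px [203.1 367.9] wh [12  9 42] xy [ 0.4793 -0.4649]
 px [253.1 379.6] wh [ 21  19 315] xy [ 0.5835 -0.4124]
 px [324.3 412. ] wh [  60   57 1750] xy [ 0.7473 -0.3699]
 px [298.3 403.7] wh [10 10 14] xy [ 0.6949 -0.3905]
 px [280.6 445.3] wh [10  9 18] xy [ 0.7283 -0.4765]
 px [269.  448.8] wh [10  7 21] xy [ 0.7163 -0.4959]
 px [276.  450.1] wh [ 5  7 13] xy [ 0.7283 -0.4888]
s13
 px [222.1 287. ] wh [12  9 65] xy [ 0.3275 -0.2821]
 px [220.7 299.7] wh [ 9  8 30] xy [ 0.3576 -0.312 ]
 px [297.6 350.9] wh [ 22  19 231] xy [ 0.6064 -0.2975]
 px [187.7 359.9] wh [14 11 90] xy [ 0.4369 -0.4746]
 px [187.  373.1] wh [10  9 42] xy [ 0.4629 -0.4964]
 px [253.2 379.6] wh [ 21  18 307] xy [ 0.5838 -0.4123]
 px [324.3 412. ] wh [  60   57 1730] xy [ 0.7472 -0.3698]
side0
 px [335.4 204.2] wh [12  7 64] xy [ 0.5778 -0.4055]
 px [368.2 203.5] wh [ 8  4 20] xy [ 0.4717 -0.4659]
 px [369.9 213. ] wh [ 9  4 15] xy [ 0.4435 -0.4103]
 px [316.9 222.8] wh [15  9 68] xy [ 0.586  -0.2683]
 px [386.2 235.9] wh [ 9  5 25] xy [ 0.3449 -0.3081]
 px [388.3 246.2] wh [ 7  5 15] xy [ 0.3201 -0.2581]
d13
 px [375.9 200.4] wh [ 8  4 19] xy [ 0.4535 -0.499 ]
 px [335.4 204.2] wh [12  7 64] xy [ 0.5778 -0.4055]
 px [316.6 222.8] wh [14  8 62] xy [ 0.5868 -0.2678]
 px [386.2 235.9] wh [ 9  5 25] xy [ 0.3449 -0.3081]
 px [388.1 246.3] wh [ 6  5 14] xy [ 0.3205 -0.2573]
```

>>> {"name": "send_rows", "arguments": {
  "series": [
    [[-1.13, 4.53, 0.7, 0, 0, 0, 1], [-1.13, 4.53, 0.7, 0, 0, 0, 1], [-1.13, 4.53, 0.7, 0, 0, 0, 1], [-1.13, 4.53, 0.7, 0, 0, 0, 1], [-1.13, 4.53, 0.7, 0, 0, 0, 1], [-1.13, 4.53, 0.7, 0, 0, 0, 1], [-1.13, 4.53, 0.7, 0, 0, 0, 1], [-1.13, 4.53, 0.7, 0, 0, 0, 1], [-1.13, 4.53, 0.7, 0, 0, 0, 1], [-1.13, 4.53, 0.7, 0, 0, 0, 1]]
  ]
}}

```text
time: 37.88
eef_pos: [0.4491, -0.4808, 0.198]
tcp_rot: [0.999, 0.04, -0.001, -0.002]
contact_force: [1.0, -0.7, -0.3]
opening: 0.999
finger_force: 0.0
```

>>> {"name": "send_rows", "arguments": {
  "series": [
    [[0, 0, 0, 0, 0, 0, 1], [0, 0, 0, 0, 0, 0, 1]]
  ]
}}

```text
time: 38.12
eef_pos: [0.4497, -0.4793, 0.1991]
tcp_rot: [0.999, 0.04, -0.001, -0.002]
contact_force: [0.5, -0.1, -0.7]
opening: 0.999
finger_force: 0.0
```

```bash
python3 - <<'E'
from h import *
togo(.450,-.4805,.05); W=grab('wrist','w14'); print(proj(W,[.45,-.4805,.046]))
blobs(W,175,.046)
E
```

```text
t 38.12 pos [ 0.4497 -0.4793  0.1991] heading tool y -85.44 tilt [-0.002 -0.004 -1.   ] shift cm [ 0.04  0.17 14.91] q [-0.97  0.28  1.65  0.    1.22  0.52]
[[322.61311057 222.63429265]]
 px [116.4  29.1] wh [  59   62 2060] xy [ 0.5914 -0.3075]
 px [253.5  56. ] wh [  52   57 2318] xy [ 0.5804 -0.415 ]
 px [228.4 144.8] wh [ 6  7 29] xy [ 0.5108 -0.3956]
 px [317.8 202. ] wh [21  8 75] xy [ 0.4682 -0.4748]
 px [318.8 212.3] wh [20  7 54] xy [ 0.4591 -0.4763]
 px [318.3 251.9] wh [ 5  5 15] xy [ 0.4222 -0.4788]
```

```bash
cat >> h.py <<'E'
def ring(C,X,z=.046,rad=.014,win=45):
    "best circle of given radius near X at height z by edge gradient (bright ring top)"
    g=cv2.GaussianBlur(cv2.cvtColor(C['img'],cv2.COLOR_RGB2GRAY),(0,0),1).astype(np.float32)
    gx=cv2.Sobel(g,cv2.CV_32F,1,0);gy=cv2.Sobel(g,cv2.CV_32F,0,1); t=np.linspace(0,2*np.pi,72,endpoint=False); best=[]
    for dx in np.arange(-.012,.0121,.0005):
        for dy in np.arange(-.012,.0121,.0005):
            s=0
            c=proj(C,[X[0]+dx,X[1]+dy,z])[0]
            for r,k in((rad,1),(.0075,-.7)):
                p=proj(C,np.c_[X[0]+dx+r*np.cos(t),X[1]+dy+r*np.sin(t),0*t+z]).astype(np.float32)
                n=(p-c)/np.linalg.norm(p-c,axis=1,keepdims=True); f=lambda q:cv2.remap(q,p[:,:1],p[:,1:],cv2.INTER_LINEAR).ravel()
                s+=-k*np.clip(f(gx)*n[:,0]+f(gy)*n[:,1],-150,150).mean()
            best.append((s,X[0]+dx,X[1]+dy))
    best.sort(reverse=True); print('ring',[np.round(b,4).tolist() for b in best[:4]]); return best[0]
E
python3 - <<'E'
from h import *
W=load('w14'); ring(W,(.45,-.4805)); ring(W,(.46,-.4805))
im=cv2.imread('pics/w14.png')
a=cv2.resize(im[170:290,260:380],(480,480),interpolation=cv2.INTER_CUBIC); cv2.imwrite('pics/m14.png',a)
E
```

```text
ring [[127.5899, 0.449, -0.4785], [126.5218, 0.4485, -0.4785], [124.417, 0.449, -0.479], [123.7682, 0.4485, -0.479]]
ring [[127.5899, 0.449, -0.4785], [126.5218, 0.4485, -0.4785], [124.417, 0.449, -0.479], [123.7682, 0.4485, -0.479]]
```

>>> {"name": "send_rows", "arguments": {
  "series": [
    [[-0.08, -0.08, 4, 0, 0, 0, 1], [0, 0, 4, 0, 0, 0, 1], [0, 0, 4, 0, 0, 0, 1], [0, 0, 3, 0, 0, 0, 1], [0, 0, 1.7, 0, 0, 0, 1], [0, 0, 1, 0, 0, 0, 1], [0, 0, 0, 0, 0, 0, 1]]
  ]
}}

```text
time: 39.05
eef_pos: [0.4496, -0.4796, 0.0245]
tcp_rot: [0.999, 0.04, 0.0, 0.0]
contact_force: [0.1, -0.3, -0.1]
opening: 0.997
finger_force: 0.0
```

>>> {"name": "send_rows", "arguments": {
  "series": [
    [[0, 0, 0, 0, 0, 0, -1], [0, 0, 0, 0, 0, 0, -1], [0, 0, 0, 0, 0, 0, -1], [0, 0, 0, 0, 0, 0, -1], [0, 0, 0, 0, 0, 0, -1], [0, 0, 0, 0, 0, 0, -1], [0, 0, -2, 0, 0, 0, -1], [0, 0, -4, 0, 0, 0, -1], [0, 0, -4, 0, 0, 0, -1], [0, 0, -3, 0, 0, 0, -1]]
  ],
  "force": 30
}}

```text
time: 40.3
eef_pos: [0.4496, -0.4801, 0.1572]
tcp_rot: [0.999, 0.04, 0.001, 0.001]
contact_force: [0.7, 0.5, -0.7]
opening: 0.308
finger_force: 29.7
```

```bash
python3 - <<'E'
from h import *
togo(.6115,-.0099,.16); W=grab('wrist','w15'); p=ctrl.get_state()['eef_pos']; ring(W,p[:2],p[2]+.024)
E
```

```text
t 40.3 pos [ 0.4496 -0.4801  0.1572] heading tool y -85.42 tilt [ 0.001  0.002 -1.   ] shift cm [ 19.89 -45.57  -0.34] q [-0.97  0.31  1.68  0.    1.14  0.52]
ring [[96.4114, 0.4535, -0.4799], [96.3335, 0.4535, -0.4794], [92.8597, 0.454, -0.4799], [92.5581, 0.454, -0.4794]]
```

```bash
python3 - <<'E'
from h import *
W=load('w15'); p=W['s']['eef_pos']
for dz in(.010,.014,.017,.020,.023,.026,.029): print(dz,end=' '); ring(W,(p[0]+.003,p[1]),p[2]+dz)
S=grab('scene','s15');D=grab('side','d15')
for C in(S,D): blobs(C,170,p[2]+.02,(.35,.55,-.55,-.4)); print(proj(C,[[.4496,-.4801,p[2]-.0225],[.4496,-.4801,p[2]+.0235]]).round(1).tolist())
E
```

```text
0.01 ring [[118.3188, 0.4441, -0.4806], [115.1872, 0.4446, -0.4806], [113.859, 0.4441, -0.4801], [111.6974, 0.4446, -0.4801]]
0.014 ring [[130.9045, 0.4461, -0.4806], [130.0729, 0.4461, -0.4801], [125.9067, 0.4456, -0.4801], [125.376, 0.4456, -0.4806]]
0.017 ring [[140.0309, 0.4471, -0.4806], [139.8645, 0.4471, -0.4801], [135.3457, 0.4476, -0.4806], [134.9424, 0.4476, -0.4801]]
0.02 ring [[150.0797, 0.4486, -0.4801], [141.3852, 0.4491, -0.4801], [139.2705, 0.4486, -0.4806], [136.0187, 0.4481, -0.4801]]
0.023 ring [[139.5543, 0.4501, -0.4801], [136.8503, 0.4506, -0.4801], [127.6991, 0.4501, -0.4796], [123.2777, 0.4506, -0.4796]]
0.026 ring [[117.1875, 0.4521, -0.4801], [116.0411, 0.4521, -0.4796], [111.5745, 0.4516, -0.4796], [111.2944, 0.4516, -0.4801]]
0.029 ring [[97.6633, 0.4536, -0.4796], [93.4696, 0.4541, -0.4796], [92.7868, 0.4536, -0.4801], [89.7493, 0.4541, -0.4801]]
 px [169.1 314.3] wh [ 6 11 33] xy [ 0.4234 -0.4711]
 px [149.2 315.3] wh [ 5  6 18] xy [ 0.3944 -0.4996]
[[178.1, 336.6], [172.6, 322.7]]
 px [362.2 165.9] wh [ 27  13 173] xy [ 0.5077 -0.4673]
[[377.7, 178.6], [378.9, 167.2]]
```

>>> {"name": "send_rows", "arguments": {
  "series": [
    [[0.5, -3, -0.5, 0, 0, 0, -1], [1, -5, 0, 0, 0, 0, -1], [1, -5, 0, 0, 0, 0, -1], [1, -5, 0, 0, 0, 0, -1], [1.5, -5, 0, 0, 0, 0, -1], [2, -5, 0, 0, 0, 0, -1], [3, -5, 0, 0, 0, 0, -1], [3.5, -5, 0, 0, 0, 0, -1], [3.5, -4.5, 0, 0, 0, 0, -1], [2.9, -3, 0, 0, 0, 0, -1]]
  ]
}}

```text
time: 41.7
eef_pos: [0.6108, -0.0077, 0.1567]
tcp_rot: [0.999, 0.041, -0.002, -0.001]
contact_force: [-0.1, -0.8, -0.6]
opening: 0.302
finger_force: 29.8
```

>>> {"name": "send_rows", "arguments": {
  "series": [
    [[0, 0, 0, 0, 0, 0, -1], [0, 0, 0, 0, 0, 0, -1], [0, 0, 0, 0, 0, 0, -1]]
  ]
}}

```text
time: 42.08
eef_pos: [0.6104, -0.0114, 0.1584]
tcp_rot: [0.999, 0.039, -0.001, -0.0]
contact_force: [0.3, 1.6, -0.2]
opening: 0.308
finger_force: 29.8
```

```bash
python3 - <<'E'
from h import *
togo(.6122,-.0099,.10)
E
```

```text
t 42.08 pos [ 0.6104 -0.0114  0.1584] heading tool y -85.51 tilt [-0.002 -0.    -1.   ] shift cm [ 0.2  -0.13  5.84] q [-0.18  0.22  1.8  -0.    1.13  1.31]
```

>>> {"name": "send_rows", "arguments": {
  "series": [
    [[0.2, -0.13, 2, 0, 0, 0, -1], [0, 0, 2, 0, 0, 0, -1], [0, 0, 1.4, 0, 0, 0, -1], [0, 0, 0.5, 0, 0, 0, -1], [0, 0, 0.3, 0, 0, 0, -1], [0, 0, 0.3, 0, 0, 0, -1], [0, 0, 0, 0, 0, 0, -1]]
  ]
}}

```text
time: 42.95
eef_pos: [0.6135, -0.0089, 0.0946]
tcp_rot: [0.999, 0.04, 0.0, 0.0]
contact_force: [-0.4, -0.7, -0.8]
opening: 0.301
finger_force: 29.8
```

>>> {"name": "send_rows", "arguments": {
  "series": [
    [[0, 0, 0.3, 0, 0, 0, -1], [0, 0, 0.3, 0, 0, 0, -1], [0, 0, 0.3, 0, 0, 0, -1], [0, 0, 0.3, 0, 0, 0, -1], [0, 0, 0, 0, 0, 0, -1]]
  ]
}}

```text
time: 43.58
eef_pos: [0.6126, -0.0094, 0.0816]
tcp_rot: [0.999, 0.04, -0.001, 0.0]
contact_force: [-2.0, -2.6, -0.5]
opening: 0.304
finger_force: 29.9
```

>>> {"name": "send_rows", "arguments": {
  "series": [
    [[-0.05, 0.05, 0.2, 0, 0, 0, -1], [0, 0, 0.3, 0, 0, 0, -1], [0, 0, 0.3, 0, 0, 0, -1], [0, 0, 0.3, 0, 0, 0, -1], [0, 0, 0.3, 0, 0, 0, -1], [0, 0, 0, 0, 0, 0, -1]]
  ]
}}

```text
time: 44.32
eef_pos: [0.6125, -0.0096, 0.0677]
tcp_rot: [0.999, 0.04, -0.0, 0.0]
contact_force: [-2.5, -2.4, 0.3]
opening: 0.306
finger_force: 30.0
```

>>> {"name": "send_rows", "arguments": {
  "series": [
    [[0, 0, 0.3, 0, 0, 0, -1], [0, 0, 0.2, 0, 0, 0, -1], [0, 0, 0.2, 0, 0, 0, -1], [0, 0, 0.2, 0, 0, 0, -1], [0, 0, 0, 0, 0, 0, -1]]
  ]
}}

```text
time: 44.95
eef_pos: [0.6124, -0.0096, 0.0591]
tcp_rot: [0.999, 0.04, -0.001, 0.0]
contact_force: [-3.7, -2.3, 2.3]
opening: 0.311
finger_force: 30.1
```

>>> {"name": "send_rows", "arguments": {
  "series": [
    [[-0.05, 0.05, 0.1, 0, 0, 0, -1], [0, 0, 0.1, 0, 0, 0, -1], [0, 0, 0.1, 0, 0, 0, -1], [0, 0, 0, 0, 0, 0, -1]]
  ]
}}

```text
time: 45.45
eef_pos: [0.6123, -0.0098, 0.0561]
tcp_rot: [0.999, 0.04, -0.0, -0.0]
contact_force: [-2.7, -1.2, 0.4]
opening: 0.306
finger_force: 30.0
```

>>> {"name": "send_rows", "arguments": {
  "series": [
    [[0, 0, 0.1, 0, 0, 0, -1], [0, 0, 0.1, 0, 0, 0, -1], [0, 0, 0.1, 0, 0, 0, -1], [0, 0, 0, 0, 0, 0, -1]]
  ]
}}

```text
time: 45.95
eef_pos: [0.6124, -0.0098, 0.0551]
tcp_rot: [0.999, 0.04, -0.001, -0.0]
contact_force: [-8.1, 0.9, 10.1]
opening: 0.305
finger_force: 31.0
```

>>> {"name": "send_rows", "arguments": {
  "series": [
    [[0, 0, -0.1, 0, 0, 0, 0], [0, 0, 0, 0, 0, 0, 0], [0, 0, 0, 0, 0, 0, 0], [0, 0, -2, 0, 0, 0, 0], [0, 0, -4, 0, 0, 0, 0], [0, 0, -5, 0, 0, 0, 1], [0, 0, -3, 0, 0, 0, 1], [0, 0, 0, 0, 0, 0, 1], [0, 0, 0, 0, 0, 0, 1]]
  ]
}}

```text
time: 47.08
eef_pos: [0.6119, -0.0099, 0.1938]
tcp_rot: [0.999, 0.04, -0.0, -0.0]
contact_force: [-0.1, -0.2, -0.4]
opening: 0.994
finger_force: 0.0
```

```bash
python3 - <<'E'
from h import *
togo(.38,-.27,.20,-85.5)
S=grab('scene','s16');D=grab('side','d16');W=grab('wrist','w16')
print('S');blobs(S,box=(.25,.5,-.5,-.2));print('D');blobs(D,box=(.25,.5,-.5,-.2))
for n in('w16',):
    print(plate(W,phis=range(-60,70,20)))
    g=cv2.cvtColor(W['img'],cv2.COLOR_RGB2GRAY)
    u,v=proj(W,[.6116,-.0099,.078])[0].astype(int); print(g[v-24:v+25:3,u-24:u+25:3])
E
```

```text
t 47.08 pos [ 0.6119 -0.0099  0.1938] heading tool y -85.43 tilt [-0.001 -0.    -1.   ] shift cm [-25.19  24.08  -0.61] q [-0.18  0.18  1.77  0.    1.19  1.31]
turn z rad 0.001
S
 px [222.1 287. ] wh [11  9 65] xy [ 0.3276 -0.2823]
 px [220.8 299.8] wh [10  9 35] xy [ 0.3581 -0.3122]
D
 px [386.2 235.9] wh [ 9  5 25] xy [ 0.3449 -0.3081]
 px [388.1 246.3] wh [ 6  5 14] xy [ 0.3205 -0.2573]
[(85, -14), (82, -1), (65, 0), (78, 0), (73, 0), (85, -1), (77, -4)]
[[144 147 144 146 146 140 146 145 144 146 143 142 143 145 144 141 145]
 [143 147 144 146 147 141 144 145 144 146 142 142 144 144 144 140 145]
 [143 145 142 144 147 141 144 144 143 147 141 140 142 143 144 140 145]
 [144 146 144 144 148 141 144 145 142 146 139 142 143 144 144 139 145]
 [144 145 144 144 147 141 142 145 142 145 141 141 141 143 142 141 144]
 [142 144 144 142 146 140 142 143 140 146 138 141 142 142 143 139 143]
 [143 144 145 144 146 142 142 144 140 147 137 140 141 141 143 139 144]
 [144 143 145 143 144 142 141 142 140 145 138 140 139 142 141 139 144]
 [144 144 144 141 144 142 141 141 141 145 138 139 140 140 140 138 145]
 [145 143 144 140 144 143 141 141 141 145 139 140 140 140 141 140 143]
 [144 141 143 141 145 142 140 141 142 144 139 139 140 139 141 140 144]
 [144 141 142 139 143 144 141 140 140 143 139 139 138 140 140 139 143]
 [145 141 143 139 143 144 140 140 140 142 138 139 138 139 140 140 142]
 [145 141 142 140 143 146 140 140 139 142 139 140 139 180 139 140 143]
 [222 143 142 141 142 145 140 140 141 141 140 139 198 217 218 219 166]
 [222 219 220 218 219 223 217 219 220 201 217 217 217 216 218 218 173]
 [221 219 219 219 218 223 218 218 220 218 217 217 217 216 218 218 173]]
```

>>> {"name": "send_rows", "arguments": {
  "series": [
    [[-2.92, 2.6, 0, 0, 0, 0, 0.2], [-2.92, 2.6, 0, 0, 0, 0, 0.2], [-2.92, 2.6, 0, 0, 0, 0, 0.2], [-2.92, 2.6, 0, 0, 0, 0, 0.2], [-2.92, 2.6, 0, 0, 0, 0, 0.2], [-2.92, 2.6, 0, 0, 0, 0, 0.2], [-2.92, 2.6, 0, 0, 0, 0, 0.2], [-2.92, 2.6, 0, 0, 0, 0, 0.2], [-2.92, 2.6, 0, 0, 0, 0, 0.2], [-2.92, 2.6, 0, 0, 0, 0, 0.2]]
  ]
}}

```text
time: 48.48
eef_pos: [0.3407, -0.2927, 0.1931]
tcp_rot: [0.999, 0.04, -0.001, -0.001]
contact_force: [0.3, -0.6, -0.5]
opening: 0.592
finger_force: 0.0
```

>>> {"name": "send_rows", "arguments": {
  "series": [
    [[0, 0, 0, 0, 0, 0, 0.2], [0, 0, 0, 0, 0, 0, 0.2], [0, 0, 0, 0, 0, 0, 0.2]]
  ]
}}

```text
time: 48.85
eef_pos: [0.3426, -0.2916, 0.1939]
tcp_rot: [0.999, 0.041, -0.0, -0.0]
contact_force: [-0.3, -0.2, 0.5]
opening: 0.603
finger_force: 0.0
```

```bash
python3 - <<'E'
from h import *
togo(.342,-.292,.023,-85.5)
W=grab('wrist','w17'); b=ring(W,(.342,-.292)); togo(b[1],b[2],.023); ring(W,(.336,-.216)); b=W['img'][int(proj(W,[.342,-.292,.046])[0][1]),int(proj(W,[.342,-.292,.046])[0][0])+12]; print(b, W['img'][tuple(proj(W,[.346,-.302,.046])[0].astype(int)[::-1])])
E
```

```text
t 48.85 pos [ 0.3426 -0.2916  0.1939] heading tool y -85.34 tilt [-0.    -0.001 -1.   ] shift cm [-0.05  0.05 17.09] q [-0.93 -0.19  2.15  0.    1.19  0.56]
turn z rad 0.003
ring [[143.5362, 0.342, -0.2905], [142.8861, 0.3425, -0.2905], [142.5973, 0.342, -0.291], [141.6661, 0.3425, -0.291]]
t 48.9 pos [ 0.3426 -0.2917  0.194 ] heading tool y -85.33 tilt [-0.    -0.001 -1.   ] shift cm [-0.05 -0.11 17.1 ] q [-0.93 -0.19  2.14  0.    1.19  0.56]
ring [[14.9196, 0.3355, -0.209], [14.8024, 0.336, -0.209], [14.7035, 0.336, -0.2095], [14.6757, 0.337, -0.2095]]
[174 181 184] [178 185 188]
```

>>> {"name": "send_rows", "arguments": {
  "series": [
    [[-0.05, -0.1, 4, 0, 0, 0, 0.2], [0, 0, 4, 0, 0, 0, 0.2], [0, 0, 4, 0, 0, 0, 0.2], [0, 0, 3, 0, 0, 0, 0.2], [0, 0, 1.3, 0, 0, 0, 0.2], [0, 0, 0.8, 0, 0, 0, 0.2], [0, 0, 0, 0, 0, 0, 0.2]]
  ]
}}

```text
time: 49.78
eef_pos: [0.3419, -0.2918, 0.0237]
tcp_rot: [0.999, 0.04, 0.0, 0.0]
contact_force: [-0.0, -0.9, 0.4]
opening: 0.596
finger_force: 0.0
```

>>> {"name": "send_rows", "arguments": {
  "series": [
    [[0, 0, 0, 0, 0, 0, -1], [0, 0, 0, 0, 0, 0, -1], [0, 0, 0, 0, 0, 0, -1], [0, 0, 0, 0, 0, 0, -1], [0, 0, 0, 0, 0, 0, -1], [0, 0, -2, 0, 0, 0, -1], [0, 0, -4, 0, 0, 0, -1], [0, 0, -4, 0, 0, 0, -1], [0, 0, -3, 0, 0, 0, -1], [0, 0, 0, 0, 0, 0, -1]]
  ]
}}

```text
time: 51.02
eef_pos: [0.3424, -0.2928, 0.1556]
tcp_rot: [0.999, 0.04, 0.002, 0.002]
contact_force: [-0.5, 0.3, -0.2]
opening: 0.305
finger_force: 29.7
```

```bash
python3 - <<'E'
from h import *
togo(.529,-.0219,.16); W=grab('wrist','w18'); p=W['s']['eef_pos']
for dz in(.019,.021,.023): ring(W,p[:2],p[2]+dz)
togo(.529,-.0219,.16)
E
```

```text
t 51.02 pos [ 0.3424 -0.2928  0.1556] heading tool y -85.43 tilt [ 0.003  0.005 -1.   ] shift cm [ 20.76 -25.52  -0.5 ] q [-0.93 -0.15  2.18 -0.    1.1   0.56]
ring [[145.5343, 0.3409, -0.2928], [142.9847, 0.3414, -0.2928], [137.1411, 0.3409, -0.2933], [136.5799, 0.3414, -0.2933]]
ring [[148.4841, 0.3419, -0.2928], [146.4915, 0.3424, -0.2928], [128.8047, 0.3419, -0.2933], [128.7824, 0.3429, -0.2928]]
ring [[138.2486, 0.3434, -0.2928], [134.7277, 0.3429, -0.2928], [128.5231, 0.3434, -0.2923], [127.3592, 0.3429, -0.2923]]
t 51.08 pos [ 0.3416 -0.2917  0.1535] heading tool y -85.43 tilt [ 0.001  0.001 -1.   ] shift cm [ 20.83 -25.4   -0.66] q [-0.93 -0.15  2.18 -0.    1.1   0.56]
```

>>> {"name": "send_rows", "arguments": {
  "series": [
    [[1.5, -1.8, -0.6, 0, 0, 0, -1], [2.5, -3, 0, 0, 0, 0, -1], [2.8, -3.4, 0, 0, 0, 0, -1], [2.8, -3.4, 0, 0, 0, 0, -1], [2.8, -3.4, 0, 0, 0, 0, -1], [2.8, -3.4, 0, 0, 0, 0, -1], [2.5, -3, 0, 0, 0, 0, -1], [1.9, -2.4, 0, 0, 0, 0, -1], [1.2, -1.6, 0, 0, 0, 0, -1], [0, 0, 0, 0, 0, 0, -1]]
  ]
}}

```text
time: 52.32
eef_pos: [0.528, -0.021, 0.1577]
tcp_rot: [0.999, 0.041, -0.001, -0.0]
contact_force: [-0.6, -0.6, -0.4]
opening: 0.309
finger_force: 29.8
```

>>> {"name": "send_rows", "arguments": {
  "series": [
    [[0, 0, 0, 0, 0, 0, -1], [0, 0, 0, 0, 0, 0, -1]]
  ]
}}

```text
time: 52.58
eef_pos: [0.5281, -0.0226, 0.1591]
tcp_rot: [0.999, 0.039, -0.0, 0.0]
contact_force: [-0.3, 0.5, -1.0]
opening: 0.304
finger_force: 29.8
```

```bash
python3 - <<'E'
from h import *
togo(.5289,-.0219,.0953)
E
```

```text
t 52.58 pos [ 0.5281 -0.0226  0.1591] heading tool y -85.5 tilt [-0.  0. -1.] shift cm [ 0.08 -0.06  6.38] q [-0.23  0.04  2.   -0.    1.11  1.26]
```

>>> {"name": "send_rows", "arguments": {
  "series": [
    [[0.07, -0.05, 2, 0, 0, 0, -1], [0, 0, 2, 0, 0, 0, -1], [0, 0, 1.4, 0, 0, 0, -1], [0, 0, 0.5, 0, 0, 0, -1], [0, 0, 0.3, 0, 0, 0, -1], [0, 0, 0.3, 0, 0, 0, -1], [0, 0, 0.3, 0, 0, 0, -1], [0, 0, 0, 0, 0, 0, -1]]
  ]
}}

```text
time: 53.58
eef_pos: [0.5292, -0.0211, 0.0913]
tcp_rot: [0.999, 0.04, -0.0, -0.0]
contact_force: [-0.2, -0.0, 0.2]
opening: 0.309
finger_force: 29.7
```

>>> {"name": "send_rows", "arguments": {
  "series": [
    [[0, 0, 0.3, 0, 0, 0, -1], [0, 0, 0.3, 0, 0, 0, -1], [0, 0, 0.3, 0, 0, 0, -1], [0, 0, 0, 0, 0, 0, -1]]
  ]
}}

```text
time: 54.08
eef_pos: [0.5287, -0.0212, 0.0817]
tcp_rot: [0.999, 0.04, -0.001, -0.0]
contact_force: [-0.3, 0.3, -2.6]
opening: 0.307
finger_force: 29.7
```

>>> {"name": "send_rows", "arguments": {
  "series": [
    [[0, 0.05, 0.3, 0, 0, 0, -1], [0, 0, 0.3, 0, 0, 0, -1], [0, 0, 0.3, 0, 0, 0, -1], [0, 0, 0.3, 0, 0, 0, -1], [0, 0, 0.3, 0, 0, 0, -1], [0, 0, 0, 0, 0, 0, -1]]
  ]
}}

```text
time: 54.82
eef_pos: [0.5288, -0.0216, 0.0667]
tcp_rot: [0.999, 0.04, -0.001, -0.0]
contact_force: [-2.9, -1.1, -1.1]
opening: 0.308
finger_force: 29.7
```

>>> {"name": "send_rows", "arguments": {
  "series": [
    [[0, 0, 0.3, 0, 0, 0, -1], [0, 0, 0.3, 0, 0, 0, -1], [0, 0, 0.2, 0, 0, 0, -1], [0, 0, 0, 0, 0, 0, -1]]
  ]
}}

```text
time: 55.32
eef_pos: [0.5288, -0.0216, 0.0589]
tcp_rot: [0.999, 0.04, -0.001, -0.0]
contact_force: [-5.2, -0.5, 0.2]
opening: 0.309
finger_force: 29.9
```

>>> {"name": "send_rows", "arguments": {
  "series": [
    [[-0.06, 0, 0.1, 0, 0, 0, -1], [0, 0, 0.1, 0, 0, 0, -1], [0, 0, 0.1, 0, 0, 0, -1], [0, 0, 0.1, 0, 0, 0, -1], [0, 0, 0, 0, 0, 0, -1]]
  ]
}}

```text
time: 55.95
eef_pos: [0.5287, -0.0218, 0.0552]
tcp_rot: [0.999, 0.04, 0.0, 0.0]
contact_force: [-4.9, -1.6, 0.1]
opening: 0.306
finger_force: 30.0
```

>>> {"name": "send_rows", "arguments": {
  "series": [
    [[0, 0, 0.1, 0, 0, 0, -1], [0, 0, 0.1, 0, 0, 0, -1], [0, 0, 0.1, 0, 0, 0, -1], [0, 0, 0, 0, 0, 0, -1]]
  ]
}}

```text
time: 56.45
eef_pos: [0.5288, -0.0218, 0.0546]
tcp_rot: [0.999, 0.04, -0.001, -0.0]
contact_force: [-10.4, 0.5, 14.9]
opening: 0.308
finger_force: 31.4
```

Seated. Release, then look at everything once.

>>> {"name": "send_rows", "arguments": {
  "series": [
    [[0, 0, -0.1, 0, 0, 0, 0], [0, 0, 0, 0, 0, 0, 0], [0, 0, 0, 0, 0, 0, 0], [0, 0, -2, 0, 0, 0, 0], [0, 0, -4, 0, 0, 0, 0], [0, 0, -5, 0, 0, 0, 1], [0, 0, -5, 0, 0, 0, 1], [0, 0, -5, 0, 0, 0, 1], [-1, 0, -3, 0, 0, 0, 1], [0, 0, 0, 0, 0, 0, 1]]
  ]
}}

```text
time: 57.7
eef_pos: [0.5201, -0.0228, 0.2966]
tcp_rot: [0.999, 0.04, 0.004, 0.001]
contact_force: [1.3, 0.2, -0.7]
opening: 0.997
finger_force: 0.0
```

```bash
python3 - <<'E'
from h import *
W=grab('wrist','w19');S=grab('scene','s19');D=grab('side','d19')
print('S');blobs(S,box=(.2,.7,-.6,-.15))
print('plate');print(plate(W,phis=range(-60,70,10)))
g=cv2.cvtColor(W['img'],cv2.COLOR_RGB2GRAY)
# disc interior: any non-white/non-shadow pixels?
t=[(r,a) for r in np.arange(0,.078,.003) for a in np.arange(-180,180,5)]
P=proj(W,[[.5699+r*np.cos(np.radians(a)),-.0156+r*np.sin(np.radians(a)),.078] for r,a in t]).astype(int)
v=np.array([g[y,x] if 0<=y<480 and 0<=x<640 else 0 for x,y in P]); print(np.histogram(v,[0,60,120,160,200,256]))
p=np.array([.643,-.2068]); togo(*p,.26,-103.05)
E
```

```text
S
 px [297.6 350.9] wh [ 22  19 229] xy [ 0.6063 -0.2976]
 px [253.1 379.7] wh [ 21  18 307] xy [ 0.5838 -0.4124]
plate
[(82, -11), (80, -10), (80, -11), (79, -11), (79, -11), (74, -12), (76, -12), (75, -12), (76, -11), (75, -13), (74, -12), (73, -12), (76, -13)]
(array([   0,    0, 1285,   28,  559]), array([  0,  60, 120, 160, 200, 256]))
t 57.85 pos [ 0.5182 -0.0224  0.2913] heading tool y -85.43 tilt [-0.003 -0.001 -1.   ] shift cm [10.98 19.38  3.08] q [-0.24 -0.1   1.89  0.    1.36  1.25]
turn z rad 0.307
```

>>> {"name": "send_rows", "arguments": {
  "series": [
    [[2.2, 3.9, 0.3, 0, 0, 0, 1], [2.2, 3.9, 0.3, 0, 0, 0, 1], [2.2, 3.9, 0.3, 0, 0, 0, 1], [2.2, 3.9, 0.3, 0, 0, 0, 1], [2.18, 3.8, 0.3, 0, 0, 0.153, 1], [0, 0, 0, 0, 0, 0.154, 1], [0, 0, 0, 0, 0, 0, 1], [0, 0, 0, 0, 0, 0, 1]]
  ]
}}

```text
time: 58.85
eef_pos: [0.6432, -0.2066, 0.2768]
tcp_rot: [0.994, -0.112, -0.001, -0.0]
contact_force: [0.2, -0.4, -0.2]
opening: 0.999
finger_force: 0.0
```

```bash
python3 - <<'E'
from h import *
togo(.643,-.2068,.1547,-103.05)
W=grab('wrist','w20'); 
# block top centre by colour (orange, saturated)
hsv=cv2.cvtColor(W['img'],cv2.COLOR_RGB2HSV); m=((hsv[...,0]<20)&(hsv[...,1]>110)).astype(np.uint8); n,l,st,ce=cv2.connectedComponentsWithStats(m)
q=[proj(W,[.643,-.2068,z])[0].round(1).tolist() for z in(.195,.165,.135)]; print(q,[(ce[i].round(1).tolist(),st[i].tolist()) for i in range(1,n) if st[i,4]>200])
E
```

```text
t 58.85 pos [ 0.6432 -0.2066  0.2768] heading tool y -102.87 tilt [-0.002 -0.001 -1.   ] shift cm [1.000e-02 3.000e-02 1.221e+01] q [-0.46  0.26  1.53  0.    1.36  1.33]
turn z rad 0.003
[[320.8, 246.0], [320.8, 234.9], [320.8, 226.0]] [([321.1, 238.1], [302, 213, 39, 49, 1776]), ([44.2, 281.3], [0, 259, 74, 53, 1533])]
```

Lifter is where it was left. Grip it and draw it out.

>>> {"name": "send_rows", "arguments": {
  "series": [
    [[0, 0.03, 4, 0, 0, 0.003, 1], [0, 0, 4, 0, 0, 0, 1], [0, 0, 3, 0, 0, 0, 1], [0, 0, 1.2, 0, 0, 0, 1], [0, 0, 0, 0, 0, 0, 1], [0, 0, 0, 0, 0, 0, -1], [0, 0, 0, 0, 0, 0, -1], [0, 0, 0, 0, 0, 0, -1], [0, 0, 0, 0, 0, 0, -1], [0, 0, 0, 0, 0, 0, -1]]
  ],
  "force": 70
}}

```text
time: 60.15
eef_pos: [0.6441, -0.2076, 0.1575]
tcp_rot: [0.993, -0.115, 0.001, 0.0]
contact_force: [0.2, 1.1, 4.3]
opening: 0.32
finger_force: 69.6
```

>>> {"name": "send_rows", "arguments": {
  "series": [
    [[0, 0, 0, 0, 0, 0, -1], [0, 0, -0.8, 0, 0, 0, -1], [0, 0, -1.0, 0, 0, 0, -1], [-2, 0, 0, 0, 0, 0, -1], [-2.5, 0, 0, 0, 0, 0, -1], [-2.5, 0, 0, 0, 0, 0, -1], [-1, 0, -2, 0, 0, 0, -1], [0, 0, -4, 0, 0, 0, -1], [0, 0, -4, 0, 0, 0, -1], [0, 0, -4, 0, 0, 0, -1]]
  ]
}}

```text
time: 61.4
eef_pos: [0.5652, -0.1891, 0.3153]
tcp_rot: [0.993, -0.115, -0.0, -0.0]
contact_force: [-0.4, -0.3, -3.4]
opening: 0.316
finger_force: 69.1
```

```bash
python3 - <<'E'
from h import *
print(ctrl.get_state()['contact_force']); togo(.4778,.2135,.30,-85.5)
E
```

```text
[-0.36373425 -0.27172259 -3.38054922]
t 61.4 pos [ 0.5652 -0.1891  0.3153] heading tool y -103.2 tilt [-0.001 -0.    -1.   ] shift cm [-17.7  -37.2    1.54] q [-0.49  0.06  1.68 -0.    1.4   1.31]
turn z rad -0.309
```

>>> {"name": "send_rows", "arguments": {
  "series": [
    [[-2, -4.1, 0, 0, 0, 0, -1], [-2, -4.1, 0, 0, 0, 0, -1], [-2, -4.1, 0, 0, 0, 0, -1], [-2, -4.1, 0, 0, 0, 0, -1], [-2, -4.1, 0, 0, 0, 0, -1], [-2, -4.1, 0, 0, 0, 0, -1], [-2, -4.1, 0, 0, 0, 0, -1], [-2, -4.1, 0, 0, 0, 0, -1], [-1.7, -4.3, 0.5, 0, 0, -0.154, -1], [0, 0, 0, 0, 0, -0.155, -1]]
  ]
}}

```text
time: 62.65
eef_pos: [0.4765, 0.2149, 0.3086]
tcp_rot: [0.999, 0.044, -0.001, -0.0]
contact_force: [0.2, -1.0, -3.1]
opening: 0.317
finger_force: 70.1
```

>>> {"name": "send_rows", "arguments": {
  "series": [
    [[0, 0, 0, 0, 0, 0, -1], [0, 0, 0, 0, 0, 0, -1], [0, 0, 0, 0, 0, 0, -1]]
  ]
}}

```text
time: 63.02
eef_pos: [0.4782, 0.2118, 0.3094]
tcp_rot: [0.999, 0.038, 0.0, 0.0]
contact_force: [-0.4, 0.2, -2.4]
opening: 0.32
finger_force: 70.1
```

```bash
python3 - <<'E'
from h import *
W7=load('w7'); a,b=atz(W7,280,146,.087),atz(W7,361,146,.087); print('bar w7',a,b,(a+b)/2,np.degrees(np.arctan2(*(a-b)[:2])))
W=grab('wrist','w21'); g=cv2.cvtColor(W['img'],cv2.COLOR_RGB2GRAY)
c=((a+b)/2); u=proj(W,c)[0]; print(u); m=(g<75).astype(np.uint8); m[240:]=0; n,l,st,ce=cv2.connectedComponentsWithStats(m)
for i in range(1,n):
    if st[i,4]>80 and abs(ce[i][1]-u[1])<40 and 230<ce[i][0]<410:
        y,x=np.where(l==i); k=np.polyfit(x,y,1); x0,x1=x.min()+4,x.max()-4; A,B=atz(W,x0,np.polyval(k,x0),.087),atz(W,x1,np.polyval(k,x1),.087); print(st[i],k[0],'bar',(A+B)/2,np.degrees(np.arctan2(*(A-B)[:2])))
togo(c[0]-.06,c[1]-.0045,.087-.012+.1075,-85.5)
E
```

```text
bar w7 [0.54063628 0.25965463 0.087     ] [0.5470915  0.17795113 0.087     ] [0.54386389 0.21880288 0.087     ] -4.517431671497766
[318.74103468 146.61435009]
[277 144  83   7 482] -0.007961282847192067 bar [0.54352261 0.21955954 0.087     ] -4.821679755300848
t 63.08 pos [0.4782 0.2118 0.3094] heading tool y -85.6 tilt [ 0.  0. -1.] shift cm [ 0.59 -0.2  12.69] q [ 0.22 -0.11  1.85 -0.    1.39  1.72]
turn z rad -0.002
```

>>> {"name": "send_rows", "arguments": {
  "series": [
    [[0, -0.2, 4, 0, 0, 0, -1], [0, 0, 4, 0, 0, 0, -1], [0, 0, 3.2, 0, 0, 0, -1], [0, 0, 1.5, 0, 0, 0, -1], [0, 0, 0, 0, 0, 0, -1], [2, 0, 0, 0, 0, 0, -1], [2, 0, 0, 0, 0, 0, -1], [1.8, 0, 0, 0, 0, 0, -1], [0.7, 0, 0, 0, 0, 0, -1], [0, 0, 0, 0, 0, 0, -1]]
  ]
}}

```text
time: 64.32
eef_pos: [0.5436, 0.2196, 0.1834]
tcp_rot: [0.999, 0.039, 0.001, -0.0]
contact_force: [0.3, 0.2, -2.9]
opening: 0.321
finger_force: 70.0
```

>>> {"name": "send_rows", "arguments": {
  "series": [
    [[0, 0, -0.4, 0, 0, 0, -1], [0, 0, -0.4, 0, 0, 0, -1], [0, 0, -0.3, 0, 0, 0, -1], [0, 0, -0.3, 0, 0, 0, -1], [0, 0, -0.4, 0, 0, 0, -1], [0, 0, -0.5, 0, 0, 0, -1], [0, 0, 0, 0, 0, 0, -1]]
  ]
}}

```text
time: 65.2
eef_pos: [0.5431, 0.2196, 0.2062]
tcp_rot: [0.999, 0.039, 0.001, -0.0]
contact_force: [-1.0, -0.0, -6.0]
opening: 0.319
finger_force: 69.8
```

>>> {"name": "send_rows", "arguments": {
  "series": [
    [[0, 0, -0.8, 0, 0, 0, -1], [0, 0, -1.5, 0, 0, 0, -1], [0, 0, -2, 0, 0, 0, -1], [0, 0, -2, 0, 0, 0, -1], [0, 0, -2, 0, 0, 0, -1], [0, 0, -1.5, 0, 0, 0, -1], [0, 0, -0.8, 0, 0, 0, -1], [0, 0.4, -0.3, 0, 0, 0, -1], [0, 0.8, 0, 0, 0, 0, -1], [0, 1.2, 0, 0, 0, 0, -1]]
  ]
}}

```text
time: 66.45
eef_pos: [0.5442, 0.1948, 0.3132]
tcp_rot: [0.999, 0.04, -0.001, 0.0]
contact_force: [0.2, -0.6, -6.7]
opening: 0.317
finger_force: 69.6
```

>>> {"name": "send_rows", "arguments": {
  "series": [
    [[0.1, 1.6, 0, 0, 0, 0, -1], [0.1, 1.8, 0, 0, 0, 0, -1], [0.1, 1.8, 0, 0, 0, 0, -1], [0.1, 1.8, 0, 0, 0, 0, -1], [0.1, 1.8, 0, 0, 0, 0, -1], [0.1, 1.8, 0, 0, 0, 0, -1], [0.1, 1.8, 0, 0, 0, 0, -1], [0.1, 1.8, 0, 0, 0, 0, -1], [0.1, 1.8, 0, 0, 0, 0, -1], [0, 1.6, 0, 0, 0, 0, -1]]
  ]
}}

```text
time: 67.7
eef_pos: [0.5675, 0.0196, 0.3143]
tcp_rot: [0.999, 0.039, 0.0, 0.0]
contact_force: [-0.3, 0.2, -6.2]
opening: 0.322
finger_force: 69.7
```

>>> {"name": "send_rows", "arguments": {
  "series": [
    [[0, 1.4, 0, 0, 0, 0, -1], [0, 1.1, 0, 0, 0, 0, -1], [0, 0.8, 0, 0, 0, 0, -1], [0, 0.4, 0, 0, 0, 0, -1], [0, 0, 0, 0, 0, 0, -1], [0, 0, 0, 0, 0, 0, -1], [0, 0, 0, 0, 0, 0, -1]]
  ]
}}

```text
time: 68.58
eef_pos: [0.5702, -0.0157, 0.3143]
tcp_rot: [0.999, 0.04, -0.0, -0.0]
contact_force: [-0.2, 0.4, -7.0]
opening: 0.321
finger_force: 69.8
```

```bash
python3 - <<'E'
from h import *
togo(.5705,-.0156,.149+.1075,-85.5)
W=grab('wrist','w22'); g=cv2.cvtColor(W['img'],cv2.COLOR_RGB2GRAY)
z=W['s']['eef_pos'][2]-.1075; u=proj(W,[.5705,-.0156,z])[0]; m=(g<75).astype(np.uint8); n,l,st,ce=cv2.connectedComponentsWithStats(m); print(u)
for i in range(1,n):
    if 60<st[i,4]<3000 and abs(ce[i][1]-u[1])<40 and 200<ce[i][0]<440:
        y,x=np.where(l==i); k=np.polyfit(x,y,1); x0,x1=x.min()+6,x.max()-6; A,B=atz(W,x0,np.polyval(k,x0),z),atz(W,x1,np.polyval(k,x1),z); print(st[i],k[0],'bar',(A+B)/2,np.degrees(np.arctan2(*(A-B)[:2])))
E
```

```text
t 68.58 pos [ 0.5702 -0.0157  0.3143] heading tool y -85.45 tilt [-0. -0. -1.] shift cm [ 0.03 -0.    5.78] q [-0.21  0.    1.74  0.    1.4   1.29]
turn z rad 0.001
[320.62460617 235.9623151 ]
[ 262  202  120   22 1079] 0.01407579864678764 bar [ 0.58620655 -0.01504345  0.20683816] -3.726651148016845
```

>>> {"name": "send_rows", "arguments": {
  "series": [
    [[0, 0, 0.6, 0, 0, 0, -1], [0, 0, 1, 0, 0, 0, -1], [0, 0, 1, 0, 0, 0, -1], [0, 0, 0.8, 0, 0, 0, -1], [0, 0, 0.6, 0, 0, 0, -1], [0, 0, 0.4, 0, 0, 0, -1], [0, 0, 0.3, 0, 0, 0, -1], [0, 0, 0.3, 0, 0, 0, -1], [0, 0, 0, 0, 0, 0, -1]]
  ]
}}

```text
time: 69.75
eef_pos: [0.5702, -0.016, 0.2641]
tcp_rot: [0.999, 0.039, -0.0, -0.0]
contact_force: [-0.3, -0.1, -7.0]
opening: 0.323
finger_force: 69.8
```

>>> {"name": "send_rows", "arguments": {
  "series": [
    [[0, 0, 0.2, 0, 0, 0, -1], [0, 0, 0.2, 0, 0, 0, -1], [0, 0, 0.2, 0, 0, 0, -1], [0, 0, 0.2, 0, 0, 0, -1], [0, 0, 0.2, 0, 0, 0, -1], [0, 0, 0.2, 0, 0, 0, -1], [0, 0, 0, 0, 0, 0, -1]]
  ]
}}

```text
time: 70.62
eef_pos: [0.5701, -0.0161, 0.2524]
tcp_rot: [0.999, 0.039, -0.0, 0.0]
contact_force: [-2.1, 1.1, -5.2]
opening: 0.32
finger_force: 69.8
```

>>> {"name": "send_rows", "arguments": {
  "series": [
    [[0, 0, 0.2, 0, 0, 0, -1], [0, 0, 0.2, 0, 0, 0, -1], [0, 0, 0, 0, 0, 0, -1]]
  ]
}}

```text
time: 71.0
eef_pos: [0.571, -0.0161, 0.2491]
tcp_rot: [0.999, 0.039, 0.001, 0.0]
contact_force: [-0.6, -0.8, -2.2]
opening: 0.319
finger_force: 70.0
```

```bash
python3 - <<'E'
from h import *
print(ctrl.get_state()['contact_force'],ctrl.get_state()['wrist_torque'])
W=grab('wrist','w23');S=grab('scene','s23');D=grab('side','d23')
w,s,d=[cv2.imread('pics/%s.png'%n) for n in('w23','s23','d23')]
r=lambda im,u0,v0,u1,v1:cv2.resize(im[v0:v1,u0:u1],(400,300),interpolation=cv2.INTER_CUBIC)
cv2.imwrite('pics/m23.png',np.vstack([np.hstack([r(w,120,60,480,330),r(s,300,205,420,295)]),np.hstack([r(d,230,200,350,290),r(load('s5')['img'][:,:,::-1],300,205,420,295)])]))
togo(.5705,-.0156,.2)
E
```

```text
[-0.58091768 -0.76946187 -2.18014858] [ 0.01690468 -0.0107694   0.01509715]
t 71.15 pos [ 0.5707 -0.0161  0.249 ] heading tool y -85.49 tilt [ 0.002  0.    -1.   ] shift cm [-0.03 -0.05  4.9 ] q [-0.21  0.04  1.82  0.    1.28  1.29]
```

View pics/m23.png

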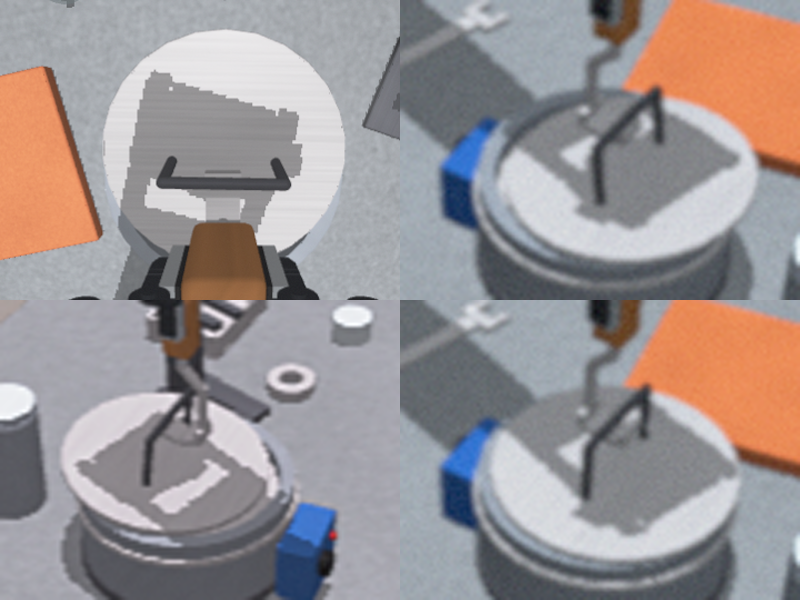

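```bash
python3 - <<'E'
from h import *
W=load('w23'); f=lambda u,v,z: atz(W,120+u/1.1111,60+v/1.1111,z).round(4)
for z in(.099,.105):
  t,l,r=f(225,30,z),f(104,147,z),f(345,147,z); print(z,'top',t,'l,r',l,r,'mid',(l+r)/2,np.linalg.norm(l-r),'centre',t-.094*np.array([.997,.078,0]))
for z in(.149,.144):
  a,b=f(161,184,z),f(288,184,z); print(z,'bar',(a+b)/2,np.linalg.norm(a-b))
print('W5 hooked-state check'); W5=load('w5')
for n in('w5','w23'):
  C=load(n); g=cv2.cvtColor(C['img'],cv2.COLOR_RGB2GRAY); 
  for dx in(-.04,): 
    col=[int(g[tuple(proj(C,[.57+x,-.0153-.03,.149])[0].astype(int)[::-1])]) for x in np.arange(-.02,.031,.002)]; print(n,col)
E
```

```text
0.099 top [ 0.6837 -0.0088  0.099 ] l,r [0.5921 0.0787 0.099 ] [ 0.6069 -0.1091  0.099 ] mid [ 0.5995 -0.0152  0.099 ] 0.18838227092802554 centre [ 0.589982 -0.016132  0.099   ]
0.105 top [ 0.6827 -0.0088  0.105 ] l,r [0.593  0.0769 0.105 ] [ 0.6075 -0.1071  0.105 ] mid [ 0.60025 -0.0151   0.105  ] 0.1845704472552418 centre [ 0.588982 -0.016132  0.105   ]
0.149 bar [ 0.5815  -0.01635  0.149  ] 0.08455796828211992
0.144 bar [ 0.5803 -0.0165  0.144 ] 0.08626841832327749
W5 hooked-state check
w5 [228, 225, 220, 225, 227, 228, 225, 221, 209, 211, 209, 78, 70, 80, 72, 91, 146, 93, 51, 56, 111, 149, 150, 150, 149, 151]
w23 [221, 221, 220, 220, 222, 220, 210, 206, 142, 146, 149, 146, 145, 145, 144, 66, 73, 80, 69, 144, 146, 147, 144, 137, 99, 144]
```

```bash
cat >> h.py <<'E'
def barrow(C,us=(285,290,350,355)):
    g=cv2.cvtColor(C['img'],cv2.COLOR_RGB2GRAY).astype(int); out=[]
    for u in us:
        d=np.where(g[150:330,u]<85)[0]+150
        runs=np.split(d,np.where(np.diff(d)>1)[0]+1); out.append([(int(r[0]),int(r[-1])) for r in runs if len(r)>2])
    return out
E
python3 - <<'E'
from h import *
for n in('w5','w6','w22','w23'):
    C=load(n); print(n,C['s']['eef_pos'].round(4),barrow(C))
C=load('w6'); p=C['s']['eef_pos']; ex=np.array([.997,.078,0])
for dx in(0,.005,.01,.015): print(dx,proj(C,p+dx*ex-[0,0,.1047]).round(1),proj(C,p+dx*ex-[0,0,.1095]).round(1))
E
```

```text
w5 [ 0.5694 -0.015   0.243 ] [[(231, 239), (284, 312)], [(231, 239), (281, 310)], [(231, 240)], [(231, 240), (282, 299)]]
w6 [0.5385 0.218  0.3213] [[(227, 236), (284, 313)], [(227, 236), (281, 310)], [(227, 236), (277, 308)], [(227, 236), (281, 311)]]
w22 [ 0.5702 -0.0157  0.3143] [[(213, 222), (284, 312)], [(213, 222), (281, 309)], [(213, 223), (279, 287), (290, 292)], [(213, 223), (282, 309)]]
w23 [ 0.571  -0.0161  0.2491] [[(220, 229), (284, 312)], [(220, 229), (281, 309)], [(221, 230), (279, 281)], [(221, 230), (282, 302)]]
0 [[320.6 237.3]] [[320.6 235.6]]
0.005 [[320.6 230.9]] [[320.6 229.4]]
0.01 [[320.6 224.4]] [[320.6 223. ]]
0.015 [[320.6 217.9]] [[320.6 216.6]]
```

```bash
python3 - <<'E'
from h import *
ex=np.array([.997,.078,0])
for n,row,z in(('w5',235,.149),('w6',231.5,.3213-.1047),('w22',217.7,.3143-.1075),('w23',224.8,.149),('w23',224.8,.152)):
    C=load(n); p=np.array(C['s']['eef_pos']); p[2]=z
    dx=np.arange(-.01,.025,.0001); r=proj(C,p+dx[:,None]*ex)[:,1]; print(n,z,'bar ahead of TCP mm',round(1000*dx[abs(r-row).argmin()],1))
E
```

```text
w5 0.149 bar ahead of TCP mm 4.8
w6 0.21659999999999996 bar ahead of TCP mm 4.5
w22 0.20680000000000004 bar ahead of TCP mm 14.6
w23 0.149 bar ahead of TCP mm 11.0
w23 0.152 bar ahead of TCP mm 11.7
```

>>> {"name": "send_rows", "arguments": {
  "series": [
    [[0, 0, 0.3, 0, 0, 0, -1], [0.3, 0, 0, 0, 0, 0, -1], [0.35, 0, 0, 0, 0, 0, -1], [0, 0, 0, 0, 0, 0, -1], [0, 0, -0.4, 0, 0, 0, -1], [0, 0, -0.4, 0, 0, 0, -1], [0, 0, -0.3, 0, 0, 0, -1], [0, 0, -0.3, 0, 0, 0, -1], [0, 0, -0.3, 0, 0, 0, -1], [0, 0, -0.3, 0, 0, 0, -1]]
  ]
}}

```text
time: 72.4
eef_pos: [0.5761, -0.0154, 0.2643]
tcp_rot: [0.999, 0.039, -0.001, -0.0]
contact_force: [-0.7, -0.5, -6.9]
opening: 0.322
finger_force: 69.7
```

>>> {"name": "send_rows", "arguments": {
  "series": [
    [[0, 0, -0.5, 0, 0, 0, -1], [0, 0, -0.8, 0, 0, 0, -1], [0, 0, -0.8, 0, 0, 0, -1], [0, 0, -0.5, 0, 0, 0, -1], [0, 0, 0, 0, 0, 0, -1], [0, 0, 0, 0, 0, 0, -1]]
  ]
}}

```text
time: 73.15
eef_pos: [0.5766, -0.0155, 0.291]
tcp_rot: [0.999, 0.039, -0.0, -0.0]
contact_force: [0.1, -0.7, -7.4]
opening: 0.32
finger_force: 69.7
```

```bash
cat >> h.py <<'E'
def ahead(C,off=.1075):
    b=barrow(C); row=np.mean([np.mean(x[0]) for x in b if x]); ex=np.array([.997,.078,0]); p=np.array(C['s']['eef_pos']); p[2]-=off
    dx=np.arange(-.015,.03,.0001); r=proj(C,p+dx[:,None]*ex)[:,1]; d=dx[abs(r-row).argmin()]; print(b,'TCP',C['s']['eef_pos'].round(4),'bar ahead',d.round(4),'bar x',(p+d*ex)[:2].round(4)); return d
E
python3 - <<'E'
from h import *
ahead(grab('wrist','w24')); print(ctrl.get_state()['contact_force'])
E
```

```text
[[(224, 233), (284, 312)], [(224, 233), (281, 309)], [(225, 234)], [(225, 234), (282, 303)]] TCP [ 0.5766 -0.0155  0.291 ] bar ahead 0.0057 bar x [ 0.5822 -0.0151]
[-0.01466394 -0.41339374 -7.78095521]
```

>>> {"name": "send_rows", "arguments": {
  "series": [
    [[-0.2, 0, 0, 0, 0, 0, -1], [-0.3, 0, 0, 0, 0, 0, -1], [-0.2, 0, 0, 0, 0, 0, -1], [-0.1, 0, 0, 0, 0, 0, -1], [0, 0, 0, 0, 0, 0, -1], [0, 0, 0.5, 0, 0, 0, -1], [0, 0, 0.8, 0, 0, 0, -1], [0, 0, 0.6, 0, 0, 0, -1], [0, 0, 0.4, 0, 0, 0, -1], [0, 0, 0, 0, 0, 0, -1]]
  ]
}}

```text
time: 74.45
eef_pos: [0.5685, -0.0161, 0.2677]
tcp_rot: [0.999, 0.039, -0.001, -0.0]
contact_force: [-0.9, -0.3, -7.1]
opening: 0.317
finger_force: 69.7
```

>>> {"name": "send_rows", "arguments": {
  "series": [
    [[0, 0, 0.2, 0, 0, 0, -1], [0, 0, 0.2, 0, 0, 0, -1], [0, 0, 0.2, 0, 0, 0, -1], [0, 0, 0.2, 0, 0, 0, -1], [0, 0, 0.2, 0, 0, 0, -1], [0, 0, 0.2, 0, 0, 0, -1], [0, 0, 0, 0, 0, 0, -1]]
  ]
}}

```text
time: 75.32
eef_pos: [0.5686, -0.0161, 0.256]
tcp_rot: [0.999, 0.039, -0.0, -0.0]
contact_force: [-0.4, -0.9, -6.7]
opening: 0.321
finger_force: 69.7
```

```bash
python3 - <<'E'
from h import *
C=grab('wrist','w25'); ahead(C,C['s']['eef_pos'][2]-.149); print(ctrl.get_state()['contact_force'])
S=grab('scene','s25'); D=grab('side','d25')
# compare lid area to the original closed state (s5/d5: lifter hooked, lid shut)
for n,C,a in(('s',S,'s5'),('d',D,'d5')):
    b=load(a); o=[]
    for ph in range(0,360,30):
        q=[]
        for c in(C,b):
            g=cv2.cvtColor(c['img'],cv2.COLOR_RGB2GRAY).astype(np.float32); rs=np.arange(.07,.12,.001)
            p=proj(c,np.c_[.5697+rs*np.cos(np.radians(ph)),-.0156+rs*np.sin(np.radians(ph)),0*rs+.099]).astype(np.float32); q.append(cv2.remap(g,p[:,:1],p[:,1:],cv2.INTER_LINEAR).ravel())
        o.append(int(abs(q[0]-q[1]).mean()))
    print(n,o)
E
```

```text
[[(224, 233), (284, 312)], [(224, 233), (281, 305)], [(225, 234)], [(225, 234), (282, 303)]] TCP [ 0.5686 -0.0161  0.256 ] bar ahead 0.0058 bar x [ 0.5744 -0.0157]
[-0.14529783 -0.1825488  -6.38424179]
s [1, 4, 5, 6, 2, 2, 1, 1, 1, 2, 4, 7]
d [7, 17, 10, 17, 4, 4, 5, 0, 1, 10, 21, 7]
```

Still hanging; lower on.

>>> {"name": "send_rows", "arguments": {
  "series": [
    [[0, 0, 0.2, 0, 0, 0, -1], [0, 0, 0.2, 0, 0, 0, -1], [0, 0, 0.2, 0, 0, 0, -1], [0, 0, 0.2, 0, 0, 0, -1], [0, 0, 0, 0, 0, 0, -1]]
  ]
}}

```text
time: 76.1
eef_pos: [0.5687, -0.0162, 0.2482]
tcp_rot: [0.999, 0.039, -0.0, -0.0]
contact_force: [1.0, -0.1, -2.3]
opening: 0.319
finger_force: 70.0
```

```bash
cat >> h.py <<'E'
def lidcmp():
    print(ctrl.get_state()['contact_force'].round(1),ctrl.get_state()['eef_pos'].round(4))
    C=grab('wrist','wl'); ahead(C,C['s']['eef_pos'][2]-.149)
    for n,a in(('scene','s5'),('side','d5')):
        c=grab(n,'cl_'+n); b=load(a); o=[]
        for ph in range(0,360,30):
            q=[]
            for k in(c,b):
                g=cv2.cvtColor(k['img'],cv2.COLOR_RGB2GRAY).astype(np.float32); rs=np.arange(.08,.11,.001)
                p=proj(k,np.c_[.5697+rs*np.cos(np.radians(ph)),-.0156+rs*np.sin(np.radians(ph)),0*rs+.099]).astype(np.float32); q.append(cv2.remap(g,p[:,:1],p[:,1:],cv2.INTER_LINEAR).ravel())
            o.append(int(abs(q[0]-q[1]).mean()))
        print(n,o)
E
python3 -c "from h import *; lidcmp()"
```

```text
[ 1.  -0.1 -2.3] [ 0.5687 -0.0162  0.2482]
[[(226, 235), (284, 312)], [(226, 235), (281, 308)], [(227, 236), (279, 283)], [(227, 236), (282, 302)]] TCP [ 0.5687 -0.0162  0.2482] bar ahead 0.0063 bar x [ 0.575  -0.0157]
scene [3, 6, 3, 1, 1, 3, 1, 2, 1, 2, 9, 2]
side [9, 24, 11, 16, 6, 4, 3, 1, 0, 12, 30, 11]
```

>>> {"name": "send_rows", "arguments": {
  "series": [
    [[0, 0, 0.3, 0, 0, 0, -1], [0, 0, 0.3, 0, 0, 0, -1], [0, 0, 0, 0, 0, 0, -1], [-0.5, 0, 0, 0, 0, 0, -1], [-1, 0, 0, 0, 0, 0, -1], [-2, 0, 0, 0, 0, 0, -1], [-2, 0, 0, 0, 0, 0, -1], [-1, 0, 0, 0, 0, 0, -1], [0, 0, -3, 0, 0, 0, -1], [0, 0, -4, 0, 0, 0, -1]]
  ]
}}

```text
time: 77.5
eef_pos: [0.503, -0.0211, 0.3119]
tcp_rot: [0.999, 0.039, -0.001, -0.0]
contact_force: [0.1, 0.3, -2.8]
opening: 0.317
finger_force: 70.0
```

>>> {"name": "send_rows", "arguments": {
  "series": [
    [[0, 0, 0, 0, 0, 0, -1], [0, 0, 0, 0, 0, 0, -1]]
  ]
}}

```text
time: 77.75
eef_pos: [0.5035, -0.0212, 0.3113]
tcp_rot: [0.999, 0.039, -0.001, -0.0]
contact_force: [-0.1, 0.4, -2.6]
opening: 0.317
finger_force: 70.5
```

```bash
python3 - <<'E'
from h import *
C=grab('wrist','w26'); p0=load('w4')
def bar(C):
    g=cv2.cvtColor(C['img'],cv2.COLOR_RGB2GRAY); u=proj(C,[.5697,-.0153,.149])[0]; m=(g<75).astype(np.uint8); m[int(u[1])+45:]=0; n,l,st,ce=cv2.connectedComponentsWithStats(m)
    for i in range(1,n):
        if st[i,4]>150 and abs(ce[i][1]-u[1])<40 and abs(ce[i][0]-u[0])<60:
            y,x=np.where(l==i); k=np.polyfit(x,y,1); x0,x1=x.min()+4,x.max()-4; A,B=[atz(C,a,np.polyval(k,a),.149) for a in(x0,x1)]; print(st[i],'bar',((A+B)/2).round(4),np.linalg.norm(A-B).round(4),np.degrees(np.arctan2(*(A-B)[:2])).round(2))
def edge(C):
    g=cv2.GaussianBlur(cv2.cvtColor(C['img'],cv2.COLOR_RGB2GRAY),(3,3),0).astype(np.float32); rs=np.arange(.07,.12,.0005);o=[]
    for ph in range(-90,91,15):
        p=proj(C,np.c_[.5697+rs*np.cos(np.radians(ph)),-.0156+rs*np.sin(np.radians(ph)),0*rs+.099]).astype(np.float32); v=cv2.remap(g,p[:,:1],p[:,1:],cv2.INTER_LINEAR).ravel(); o.append(round(1000*rs[np.diff(v).argmin()],1))
    print(o)
for c in(p0,C): print(c['s']['eef_pos'].round(4)); bar(c); edge(c)
togo(.5605,-.1884,.30,-103.05)
E
```

```text
[ 0.5097 -0.0177  0.3191]
[274 150  90   8 505] bar [ 0.569  -0.0112  0.149 ] 0.0728 -3.72
[np.float64(91.5), np.float64(91.0), np.float64(92.0), np.float64(92.0), np.float64(92.5), np.float64(93.0), np.float64(93.0), np.float64(93.0), np.float64(93.5), np.float64(94.0), np.float64(93.5), np.float64(94.0), np.float64(118.5)]
[ 0.5035 -0.0212  0.3113]
[271 135  59   9 300] bar [0.5732 0.0023 0.149 ] 0.0435 -0.12
[np.float64(93.0), np.float64(94.5), np.float64(97.0), np.float64(98.5), np.float64(99.5), np.float64(99.5), np.float64(100.0), np.float64(100.5), np.float64(99.0), np.float64(98.0), np.float64(96.5), np.float64(94.0), np.float64(118.0)]
t 77.8 pos [ 0.5031 -0.0211  0.3104] heading tool y -85.49 tilt [-0.003 -0.001 -1.   ] shift cm [ 4.4  17.13  1.01] q [-0.24 -0.15  1.89  0.    1.4   1.25]
turn z rad 0.307
```

```bash
cat > fit.py <<'E'
from h import *
from scipy.optimize import differential_evolution
def fitlid(Cs):
    t=np.linspace(0,2*np.pi,120,endpoint=False); G=[]
    for C in Cs:
        g=cv2.GaussianBlur(cv2.cvtColor(C['img'],cv2.COLOR_RGB2GRAY),(0,0),1.2).astype(np.float32); G.append((C,g))
    def val(q):
        Rt=Rn.from_euler('yx',[q[3],q[4]]).as_matrix(); s=0; o=np.array(q[:3])
        L=lambda r:np.c_[r*np.cos(t),r*np.sin(t),0*t]@Rt.T+o
        for C,g in G:
            f=lambda X:cv2.remap(g,*[p.astype(np.float32).reshape(-1,1) for p in proj(C,X).T],cv2.INTER_LINEAR).ravel()
            s+=np.clip(f(L(.092))-f(L(.0965)),-10,40).mean()
        return -s
    r=differential_evolution(val,[(.555,.595),(-.03,0),(.09,.118),(-.12,.12),(-.12,.12)],seed=1,maxiter=120,popsize=12,tol=1e-5)
    print('lid top centre',r.x[:3].round(4),'pitch,roll deg',np.degrees(r.x[3:]).round(2),'score',round(-r.fun,2))
E
python3 - <<'E'
from fit import *
grab('scene','s26');grab('side','d26')
fitlid([load('w4'),load('s4'),load('d4')]); fitlid([load('w26'),load('s26'),load('d26')])
fitlid([load('s4'),load('d4')]); fitlid([load('s26'),load('d26')])
E
```

```text
lid top centre [ 0.5684 -0.0141  0.0974] pitch,roll deg [-0.14 -0.37] score 81.38
lid top centre [ 0.5757 -0.0151  0.0987] pitch,roll deg [-0.77  0.18] score 75.44
lid top centre [ 0.5674 -0.0129  0.098 ] pitch,roll deg [0.32 0.24] score 47.05
lid top centre [ 0.5733 -0.0138  0.0999] pitch,roll deg [0.21 0.3 ] score 44.85
```

>>> {"name": "send_rows", "arguments": {
  "series": [
    [[0, 0, 3, 0, 0, 0, -1], [0, 0, 2.5, 0, 0, 0, -1], [0, 0, 1.3, 0, 0, 0, -1], [0, 0, 0, 0, 0, 0, -1], [2, 0, 0, 0, 0, 0, -1], [2, 0, 0, 0, 0, 0, -1], [1.8, 0, 0, 0, 0, 0, -1], [0.85, 0, 0, 0, 0, 0, -1], [0, 0, 0, 0, 0, 0, -1]]
  ]
}}

```text
time: 79.03
eef_pos: [0.5707, -0.0161, 0.2449]
tcp_rot: [0.999, 0.039, 0.0, 0.0]
contact_force: [-0.7, 0.4, -2.6]
opening: 0.316
finger_force: 70.3
```

```bash
python3 - <<'E'
from h import *
C=grab('wrist','w27'); ahead(C,C['s']['eef_pos'][2]-.150)
E
```

```text
[[(230, 239), (284, 312)], [(230, 239), (281, 309)], [(231, 240), (279, 281)], [(231, 240), (282, 302)]] TCP [ 0.5707 -0.0161  0.2449] bar ahead 0.0044 bar x [ 0.5751 -0.0158]
```

Lift about 30 mm, shift −6.5 mm, lower again.

>>> {"name": "send_rows", "arguments": {
  "series": [
    [[0, 0, -0.4, 0, 0, 0, -1], [0, 0, -0.4, 0, 0, 0, -1], [0, 0, -0.3, 0, 0, 0, -1], [0, 0, -0.3, 0, 0, 0, -1], [0, 0, -0.3, 0, 0, 0, -1], [0, 0, -0.5, 0, 0, 0, -1], [0, 0, -0.7, 0, 0, 0, -1], [0, 0, -0.7, 0, 0, 0, -1], [0, 0, -0.5, 0, 0, 0, -1], [0, 0, 0, 0, 0, 0, -1]]
  ]
}}

```text
time: 80.32
eef_pos: [0.5706, -0.0161, 0.2862]
tcp_rot: [0.999, 0.039, 0.001, 0.0]
contact_force: [0.2, 0.3, -6.3]
opening: 0.317
finger_force: 69.7
```

>>> {"name": "send_rows", "arguments": {
  "series": [
    [[-0.15, 0, 0, 0, 0, 0, -1], [-0.2, 0, 0, 0, 0, 0, -1], [-0.2, 0, 0, 0, 0, 0, -1], [-0.1, 0, 0, 0, 0, 0, -1], [0, 0, 0, 0, 0, 0, -1], [0, 0, 0, 0, 0, 0, -1]]
  ]
}}

```text
time: 81.08
eef_pos: [0.5638, -0.0166, 0.2854]
tcp_rot: [0.999, 0.039, 0.0, -0.0]
contact_force: [0.0, -0.3, -7.4]
opening: 0.318
finger_force: 69.7
```

```bash
python3 - <<'E'
from h import *
ahead(grab('wrist','w28'),.1065); print(ctrl.get_state()['contact_force'])
E
```

```text
[[(226, 235), (284, 312)], [(226, 235), (281, 300), (302, 308)], [(227, 235), (279, 281)], [(227, 235), (282, 302)]] TCP [ 0.5638 -0.0166  0.2854] bar ahead 0.0047 bar x [ 0.5685 -0.0162]
[-0.25134755  0.18220368 -6.26971946]
```

>>> {"name": "send_rows", "arguments": {
  "series": [
    [[0, 0, 0.6, 0, 0, 0, -1], [0, 0, 0.8, 0, 0, 0, -1], [0, 0, 0.7, 0, 0, 0, -1], [0, 0, 0.4, 0, 0, 0, -1], [0, 0, 0.3, 0, 0, 0, -1], [0, 0, 0.2, 0, 0, 0, -1], [0, 0, 0.2, 0, 0, 0, -1], [0, 0, 0, 0, 0, 0, -1]]
  ]
}}

```text
time: 82.12
eef_pos: [0.5643, -0.0167, 0.2542]
tcp_rot: [0.999, 0.039, 0.001, 0.0]
contact_force: [0.3, -0.2, -4.5]
opening: 0.32
finger_force: 69.9
```

>>> {"name": "send_rows", "arguments": {
  "series": [
    [[0, 0, 0.1, 0, 0, 0, -1], [0, 0, 0.1, 0, 0, 0, -1], [0, 0, 0.1, 0, 0, 0, -1], [0, 0, 0.1, 0, 0, 0, -1], [0, 0, 0, 0, 0, 0, -1]]
  ]
}}

```text
time: 82.75
eef_pos: [0.5637, -0.0165, 0.2492]
tcp_rot: [0.999, 0.039, -0.0, -0.0]
contact_force: [0.2, 0.1, -2.8]
opening: 0.317
finger_force: 69.9
```

Unloaded. Lower free, back off, check the lid.

>>> {"name": "send_rows", "arguments": {
  "series": [
    [[0, 0, 0.3, 0, 0, 0, -1], [0, 0, 0.3, 0, 0, 0, -1], [0, 0, 0, 0, 0, 0, -1], [-0.5, 0, 0, 0, 0, 0, -1], [-1, 0, 0, 0, 0, 0, -1], [-2, 0, 0, 0, 0, 0, -1], [-2, 0, 0, 0, 0, 0, -1], [-0.5, 0, 0, 0, 0, 0, -1], [0, 0, -3, 0, 0, 0, -1], [0, 0, -4, 0, 0, 0, -1]]
  ]
}}

```text
time: 84.0
eef_pos: [0.5033, -0.0212, 0.3129]
tcp_rot: [0.999, 0.039, -0.001, -0.0]
contact_force: [-0.3, 1.1, -2.1]
opening: 0.318
finger_force: 70.1
```

>>> {"name": "send_rows", "arguments": {
  "series": [
    [[0, 0, 0, 0, 0, 0, -1], [0, 0, 0, 0, 0, 0, -1]]
  ]
}}

```text
time: 84.25
eef_pos: [0.5037, -0.0212, 0.3123]
tcp_rot: [0.999, 0.039, -0.001, -0.0]
contact_force: [-0.3, 0.5, -2.9]
opening: 0.317
finger_force: 70.5
```

```bash
python3 - <<'E'
from fit import *
grab('wrist','w29');grab('scene','s29');grab('side','d29')
fitlid([load('w29'),load('s29'),load('d29')]); fitlid([load('s29'),load('d29')])
togo(.5605,-.1884,.30,-103.05)
E
```

```text
lid top centre [ 0.5681 -0.0157  0.0974] pitch,roll deg [-0.2   0.22] score 81.03
lid top centre [ 0.5672 -0.0146  0.0979] pitch,roll deg [0.41 0.21] score 46.77
t 84.4 pos [ 0.5032 -0.0211  0.3111] heading tool y -85.49 tilt [-0.004 -0.001 -1.   ] shift cm [ 4.4  17.13  1.08] q [-0.24 -0.15  1.89  0.    1.4   1.25]
turn z rad 0.307
```

>>> {"name": "send_rows", "arguments": {
  "series": [
    [[0.9, 3.4, 0, 0, 0, 0, -1], [0.9, 3.4, 0, 0, 0, 0, -1], [0.9, 3.4, 0, 0, 0, 0, -1], [0.9, 3.4, 0, 0, 0, 0, -1], [0.8, 3.5, 0.2, 0, 0, 0.153, -1], [0, 0, 0, 0, 0, 0.154, -1], [0, 0, 0, 0, 0, 0, -1], [0, 0, 0, 0, 0, 0, -1], [0, 0, 0, 0, 0, 0, -1]]
  ]
}}

```text
time: 85.52
eef_pos: [0.5612, -0.1878, 0.3111]
tcp_rot: [0.994, -0.113, -0.0, -0.0]
contact_force: [-0.4, 0.2, -1.4]
opening: 0.321
finger_force: 70.4
```

```bash
python3 - <<'E'
from h import *
togo(.561,-.1881,.177,-103.05)
E
```

```text
t 85.53 pos [ 0.5612 -0.1878  0.3111] heading tool y -102.97 tilt [-0. -0. -1.] shift cm [-1.000e-02  4.000e-02  1.341e+01] q [-0.49  0.05  1.7   0.    1.39  1.3 ]
turn z rad 0.001
```

>>> {"name": "send_rows", "arguments": {
  "series": [
    [[0, 0.04, 4, 0, 0, 0, -1], [0, 0, 4, 0, 0, 0, -1], [0, 0, 3.4, 0, 0, 0, -1], [0, 0, 2, 0, 0, 0, -1], [0, 0, 0, 0, 0, 0, -1], [2, 0, 0, 0, 0, 0, -1], [2.5, 0, 0, 0, 0, 0, -1], [2.5, 0, 0, 0, 0, 0, -1], [1.5, 0, 0, 0, 0, 0, -1], [0, 0, 0, 0, 0, 0, -1]]
  ]
}}

```text
time: 86.78
eef_pos: [0.6456, -0.2085, 0.1796]
tcp_rot: [0.994, -0.114, 0.002, 0.001]
contact_force: [-0.3, 0.2, -2.0]
opening: 0.319
finger_force: 70.4
```

```bash
python3 - <<'E'
from h import *
togo(.6438,-.2072,.157,-103.05); print(ctrl.get_state()['contact_force'])
E
```

```text
t 86.78 pos [ 0.6456 -0.2085  0.1796] heading tool y -103.04 tilt [ 0.004  0.001 -1.   ] shift cm [-0.22 -0.09  2.26] q [-0.46  0.33  1.61 -0.    1.19  1.34]
turn z rad 0.0
[-0.2595651   0.19403464 -2.00372021]
```

>>> {"name": "send_rows", "arguments": {
  "series": [
    [[-0.15, -0.07, 0.8, 0, 0, 0, -1], [0, 0, 0.6, 0, 0, 0, -1], [0, 0, 0.4, 0, 0, 0, -1], [0, 0, 0.2, 0, 0, 0, -1], [0, 0, 0.1, 0, 0, 0, -1], [0, 0, 0, 0, 0, 0, -1]]
  ]
}}

```text
time: 87.52
eef_pos: [0.6427, -0.2069, 0.1575]
tcp_rot: [0.994, -0.114, 0.0, 0.0]
contact_force: [-4.0, 3.1, 4.8]
opening: 0.32
finger_force: 71.2
```

>>> {"name": "send_rows", "arguments": {
  "series": [
    [[0, 0, 0, 0, 0, 0, 0.2], [0, 0, 0, 0, 0, 0, 0.2], [0, 0, 0, 0, 0, 0, 0.2], [0, 0, -2, 0, 0, 0, 0.4], [0, 0, -4, 0, 0, 0, 0.4], [0, 0, -4, 0, 0, 0, 1], [0, 0, -3, 0, 0, 0, 1], [0, 0, -5, 0, 0, 0, 1], [0, 0, 0, 0, 0, 0, 1], [0, 0, 0, 0, 0, 0, 1]]
  ]
}}

```text
time: 88.78
eef_pos: [0.6427, -0.2069, 0.3372]
tcp_rot: [0.993, -0.114, 0.001, 0.0]
contact_force: [0.4, -0.1, -1.1]
opening: 0.999
finger_force: 0.0
```

```bash
python3 - <<'E'
from fit import *
S=grab('scene','s30');D=grab('side','d30');W=grab('wrist','w30')
fitlid([S,D])
def blk(C):
    hsv=cv2.cvtColor(C['img'],cv2.COLOR_RGB2HSV); m=((hsv[...,0]<20)&(hsv[...,1]>110)).astype(np.uint8); n,l,st,ce=cv2.connectedComponentsWithStats(m); u=proj(C,[.643,-.2068,.165])[0]
    return [(ce[i].round(1).tolist(),st[i].tolist()) for i in range(1,n) if st[i,4]>60 and np.linalg.norm(ce[i]-u)<25]
for a,b in(('scene0','s30'),('side0','d30')): print(blk(load(a)),blk(load(b)))
print(W['s'],blk(W),proj(W,[.643,-.2068,.165]))
for n,X,h in(('can',(.753,-.002),.06),('jar',(.746,.15),.04)):
    for a,b in(('scene0','s30'),('side0','d30')):
        u,v=proj(load(b),[*X,h])[0].astype(int); q=[load(k)['img'][v-20:v+20,u-14:u+14].astype(int) for k in(a,b)]; print(n,b,abs(q[0]-q[1]).mean().round(1))
blobs(S,box=(.2,.7,-.6,-.15)); print(ctrl.get_state()['time'])
E
```

```text
lid top centre [ 0.567  -0.0151  0.0973] pitch,roll deg [0.06 0.73] score 40.78
[([336.5, 294.4], [329, 281, 16, 29, 360])] [([335.8, 294.9], [328, 281, 16, 29, 364])]
[([293.9, 195.0], [289, 186, 11, 19, 166])] [([294.4, 194.9], [290, 186, 10, 19, 169])]
{'eef_pos': array([ 0.64212039, -0.2066338 ,  0.33461202]), 'tcp_rot': array([ 9.93495599e-01, -1.13861990e-01, -1.30999690e-03, -4.75415042e-04])} [([321.0, 221.2], [306, 202, 31, 38, 1105])] [[320.47063333 217.93523869]]
can s30 14.2
can d30 9.1
jar s30 2.8
jar d30 5.6
 px [243.7 248.9] wh [ 46  20 227] xy [ 0.2637 -0.1506]
 px [297.8 350.8] wh [ 23  19 245] xy [ 0.6064 -0.2971]
 px [253.1 379.6] wh [ 21  19 315] xy [ 0.5837 -0.4124]
 px [316.4 384.8] wh [11 11 16] xy [ 0.6944 -0.3338]
 px [299.5 402.3] wh [ 9 10 15] xy [ 0.6947 -0.3866]
 px [267.5 432.9] wh [14  9 39] xy [ 0.6917 -0.4754]
88.925
```

```bash
python3 -c "from plant import ctrl; print(ctrl.sign_off())"
```

```text
the job is handed in; nothing more can be done
None
```

I handed the job in at about 89 s: both cores are on spindles, the lid is back level and centred, and the lifter hangs in its stand; home was judged by touch because a visible disc in the mouth hid the spindles, the lid took two extra re-seatings, and the jar and can were checked only by image difference.

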